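# Lock a hose reducer on the dust extractor inlet and open the blast gate

### The arm

A 7-joint arm with a two-finger parallel gripper is mounted at the origin on the work surface. World frame = base frame: x ahead of the robot, y to its left, z up, the work surface at z = 0. Lengths are in m, angles in degrees, forces in N, time in s.
With the tool pointing down it reaches from about 0.35 to 0.9 m from the base axis. Payload 7.2 kg.
Tool frame: the origin (TCP) lies between the finger pads; the fingertips stand 8 mm ahead of it and the grasp point (between the pads) lies 11 mm behind it (env.tip_reach is the distance from the TCP to the fingertips, in m); x points along the fingers, y is the direction in which the jaws open and shut, and the axes are right-handed (so a half turn about x gives the same grasp; the last joint's range is limited). The gripper opens to 88 mm and grips with 3 to 60 N. Pads are 20 mm wide; open, the fingers measure 115 mm over their backs; the gripper's body (75 mm by 178 mm) begins 61 mm behind the grasp point.
Start: joints at [-74.152, 23.554, -0.728, 91.456, 0.321, 64.991, -4.71], TCP at [0.211, 0.588, 0.231] pointing down, gripper open.
Joint ranges: [-169.25, 169.25], [-16.82, 113.86], [-84.01, 82.57], [7.8, 145.47], [-59.2, 239.2], [7.22, 106.19], [-163.78, 163.78]. Speed limits (degrees/s): [136.94, 136.94, 172.46, 172.46, 180, 180, 180].

### API

Orientations are given as a 3x3 rotation matrix whose columns are the frame's x, y, z axes.
In Python, from cell import env gives the robot as it stands.
- The arm moves only by the tool send_rows, never from a script. Its argument "commands" is one flat list of numbers, 6 for each row, row after row: the shift along the world's x, y, z in mm, then the turn, a rotation vector about the world's x, y, z in rad. In form: [tx, ty, tz, ax, ay, az, tx, ty, tz, ax, ay, az, ...]. A call has 1 to 8 rows; each row is the pose to reach, as a shift and turn from the pose measured when the call began; what a row does not reach only later rows make up. A row lasts 1/10 s, in which the tool goes at most 50 mm and 8.59 degrees, less where a joint would pass 70% of its speed; a pose out of reach is approached as far as the arm can. A call with a gripper value outside its range is refused whole. "claw" is the closure in counts, from 0 (fully open) to 255 (shut), set as the call begins (left out, the last holds). The fingers move at their own pace and stop on an object; "squeeze" is the grip in N (left out, the last holds). Time passes only in rows, so rows that repeat a pose let the fingers close. It gives the time, the measured TCP pose, the force and the opening at its end, in the units of the state.
- env.get_state(): the state, without advancing time (a new reading comes with each control period).
- env.snapshot(name): name is "side" or "top" or "wrist"; returns a dict with "frame" (400x640x3 uint8, red, green, blue), "camera_matrix" (3x3 intrinsics, pixels), "world_from_camera" (4x4, takes a point from camera to world coordinates). Camera axes: x right, y up, looking along -z (the intrinsics and any distortion apply to the point x, -y, -z); pixel columns grow to the right and rows downward; lengths in m; the calibration is good to about 2 mm. A picture is of the moment at which its call begins. There is no depth.
- env.hand_in(): hands the job in, once; it reports no verdict.
Trained networks look in a picture, given as the dict that the camera call returned (one of the last four; its "shot" number tells which), for a name from the list of things; names that differ only in an ending like _2 or _b are one class to them, and where a whole thing is asked for, a point or a joint stands for the part that bears it (a point fixed in the world has none). Each returns a list of dicts, best first, with "score" (0 to 1); they miss things now and then, are a little off and sometimes report something else, mostly with a low value. They report only what shows in the picture. A call takes as long as a camera call.
- env.find_in(picture, target): "bbox" ([left, top, right, bottom] in pixels, round what is visible of it).
- env.cut_out(picture, target): "region" (400x640 bool, what is visible of it) and "bbox" ([left, top, right, bottom] in pixels, round what is visible of it).
- env.place_of(picture, target): "position" ([column, row] in pixels: a listed point, or the origin of a listed thing).
The state is a dict: "t": time; "joint_pos": joint angles; "joint_velocities": joint speeds; "joint_efforts": joint torques, N m; "eef_pos": TCP position; "tcp_rot": TCP orientation; "contact_force": force on the tool from outside, world axes, zero at the start; "torque": the same for the moment, N m; "grip_width": opening from 0.0 (shut) to 1.0 (fully open).
Only numpy, scipy, OpenCV 4.12 (cv2) and the standard library are available. Lean on these libraries where they do the work, as an engineer would, in place of code of your own. Each camera call takes 0.05 s, during which the arm holds its last target. There are 200 camera calls.

### The job

Fit the black hose reducer with the three orange lugs to the dust extractor's sloping inlet: let its lugs in through the gaps of the collar, then twist it clockwise until they drop into their locking notches and the flange sits down on the collar. Only then pull the blast gate under the collar all the way open by its knob, and let go of everything. Leave the other things on the bench where they are.

Things in the scene. Friction and masses are not known exactly. Their poses are not given: they have to be found in the camera images.
- reducer: Loose black plastic hose reducer, 105 mm tall, 0.12 kg, standing upright on its wide end. Origin: centre of its underside; z along its axis towards the narrow tube, x through one lug. Spigot 47 mm across, widening to 54 mm by 8 mm up; flange 65 mm across at 33.5 to 39 mm; cone up to 58 mm; then a plain tube 42 mm across up to 105 mm, the place to grip it
- reducer_lug (a point): Centre of the underside of one of the reducer's three orange lugs, 33 mm from its axis and 14 mm above its underside. The lugs stand at 0, 120 and 240 degrees from the reducer's x and are alike (any lug may go in any gap): 13 mm wide, 5 mm thick, reaching 37 mm from the axis. Orange pointers on the flange lie over them
- reducer_flange (a point): Centre of the underside of the reducer's flange, on its axis, 33.5 mm above the reducer's origin, same axes
- inlet: Grey metal inlet collar, 88 mm across, bore 57 mm, on the extractor's sloping panel. Origin: centre of its mouth (top face); z out along the bore, leaning 35 degrees from vertical towards the robot; x up the slope; y along the panel. Its 5 mm lip has three chamfered gaps, each 34 degrees wide, at 0, 120, 240 degrees from x. Orange marks on its rim show the gaps
- inlet_run (a point): On the run's floor below the gap at 0 degrees, 33 mm from the bore's axis, 13.5 mm below the mouth. Lugs entering a gap land on this floor (reducer's underside then 27.5 mm below the mouth). Under the lip there is 8.5 mm height for the 5 mm lugs; the outer wall is 39 mm from the axis. The run leads clockwise seen from outside (negative about z); the other way is blocked
- inlet_notch (a point): On the floor of the locking notch for a lug from the gap at 0 degrees, 33 mm from the axis, 18.5 mm below the mouth (5 mm deeper than the run). The notch's middle is 57 degrees clockwise from the gap, with 3.5 degrees of play each way, then a stop. Locked, the reducer's underside is 32.5 mm below the mouth and its flange 1 mm above it; its weight or a light push seats it
- gate (a joint): The blast gate's sliding steel blade under the collar: 0 m is shut, 0.072 m fully open at its stop. It slides along the inlet's +y (to the robot's left), rubs with about 3 N and stays where it is left
- gate_knob (a point): Middle of the grip of the gate blade's black knob, 22 mm across; axes as the inlet's. The knob stands parallel to the bore, its top 12 mm above this point, its waist 10 mm below, the blade 28 mm and the panel 39 mm below. When shut it is 95 mm to the +y side of the bore's axis. The gate's frame, 110 x 110 mm, lies under the collar, 34.5 to 54.5 mm below the mouth
- extractor: Benchtop dust extractor, teal sheet-metal cabinet fixed to the bench, 340 mm deep (x), 360 mm wide (y). Origin: centre of its underside; its front faces -x. The front is 100 mm high, from there the panel rises at 35 degrees to the flat top at 233 mm; a black motor cover and a switch box stand up to 35 mm above the rear of the top
- sleeve: Bystander: loose plain grey hose sleeve without lugs, 66 mm across and 95 mm tall, standing near the reducer. Origin: centre of its underside
- plug: Bystander: loose red blanking plug with a bar handle, 68 mm across (lugs to 74 mm) and 62 mm tall. Origin: centre of its underside
- glue: Bystander: loose white glue bottle with an orange cap, 64 mm across and 190 mm tall. Origin: centre of its underside
- sanding_block: Bystander: loose cork sanding block, 70 x 115 x 34 mm, lying flat. Origin: centre of its underside
- mallet: Bystander: loose wooden mallet lying on its side, head 95 x 65 x 65 mm, handle 210 mm along its y. Origin: centre of the head's underside
- serving_board: Bystander: loose dark walnut serving board, 200 x 150 x 18 mm with a 110 mm handle along its x, lying flat. Origin: centre of the blade's underside
- bench_brush: Bystander: loose bench brush, bristles down, 160 mm head and 130 mm handle along its x, 54 mm tall. Origin: centre of the bristles' underside

How it is judged (in metres and radians):
On the way:
1. the reducer is locked in the inlet (lugs dropped into the notches, flange down on the collar) while the gate is still shut (opened less than 15 mm) (z of reducer_flange in the frame of inlet below 0.0035 m and distance between reducer_flange and inlet below 0.006 m and angle between the z axis of reducer and the z axis of inlet, either way round below 0.08 rad and value of joint gate below 0.015 m), for 0.2 s.
At the end, for the whole second after the job is handed in: The reducer rests locked in the inlet: the underside of its flange less than 3.5 mm above the collar's mouth (home is 1 mm) and within 6 mm of the mouth's centre, its axis within 0.08 rad of the bore's. The blast gate is open by more than 62 of its 72 mm (z of reducer_flange in the frame of inlet below 0.0035 m and distance between reducer_flange and inlet below 0.006 m and angle between the z axis of reducer and the z axis of inlet, either way round below 0.08 rad and linear speed of reducer below 0.02 m/s and value of joint gate above 0.062 m); the robot touches nothing.
It fails at once if another thing on the bench is moved by more than 40 mm (sleeve, plug, glue bottle, sanding block, mallet, serving board or brush) (distance of any of sleeve, plug, glue, sanding_block, mallet, serving_board, bench_brush from where it was at the start of the episode above 0.04 m).
It also fails if it takes over 56 s, if anything falls off the work surface, if the arm or the gripper's body presses on something with over 40 N, if the wrist force passes 120 N, or if a joint passes its speed limit or range.

## Working session

There is one attempt and no reset: what is moved stays moved. The work goes in short steps, Python scripts to look and compute and a tool call to move; the robot and the scene stay as the last step left them, time stands still between calls to the robot, and variables do not carry over. Pictures are saved under pics/ and viewed, about 8 in all and at most 12, crops included, and the job is handed in when it is done.

Besides the shell and the picture viewer there is one more tool, called as name(argument=value, ...) on one line, values as JSON. send_rows: Moves the arm, as the interface text tells. Its arguments: {"type":"object","properties":{"commands":{"type":"array"},"claw":{"type":"number"},"squeeze":{"type":"number"}},"required":["commands"]}

```bash
ls; mkdir -p pics
cat > h.py <<'E'
import numpy as np, cv2
from cell import env
def save(n,p,crop=None,s=1):
    f=p['frame']
    if crop: f=f[crop[1]:crop[3],crop[0]:crop[2]]
    f=cv2.resize(f,None,fx=s,fy=s,interpolation=cv2.INTER_CUBIC)
    cv2.imwrite('pics/'+n+'.png',f[...,::-1])
def ray(p,px):
    K=np.array(p['camera_matrix']);T=np.array(p['world_from_camera'])
    d=np.linalg.inv(K)@[px[0],px[1],1]; d=T[:3,:3]@(d*[1,-1,-1]); return T[:3,3],d/np.linalg.norm(d)
def proj(p,X):
    K=np.array(p['camera_matrix']);T=np.linalg.inv(np.array(p['world_from_camera']))
    c=T[:3,:3]@np.array(X)+T[:3,3]; u=K@(c*[1,-1,-1]); return u[:2]/u[2]
def onz(p,px,z):
    o,d=ray(p,px); return o+d*(z-o[2])/d[2]
def tri(rs):
    A=0;b=0
    for o,d in rs:
        M=np.eye(3)-np.outer(d,d);A=A+M;b=b+M@o
    X=np.linalg.solve(A,b); return X,[np.linalg.norm((np.eye(3)-np.outer(d,d))@(X-o)) for o,d in rs]
E
python3 - <<'E'
from h import *
np.set_printoptions(precision=4,suppress=True)
P={n:env.snapshot(n) for n in('side','top')}
print({k:v.shape if hasattr(v,'shape') else v for k,v in P['top'].items() if k not in('frame',)}); 
for n in P: print(n,np.array(P[n]['world_from_camera'])[:3,3])
im=np.vstack([P[n]['frame'] for n in('side','top')])
cv2.imwrite('pics/a.png',cv2.resize(im[...,::-1],None,fx=.75,fy=.75,interpolation=cv2.INTER_AREA))
for t in['reducer','reducer_lug','reducer_flange','inlet','inlet_run','inlet_notch','gate_knob','extractor','sleeve','plug','glue','sanding_block','mallet','serving_board','bench_brush']:
    R=[]
    for n in P:
        r=env.place_of(P[n],t)[:4]
        print(t,n,[(np.round(q['position'],1).tolist(),round(q['score'],2)) for q in r],end=' ')
        if r:R.append(ray(P[n],r[0]['position'])); 
        if r and n=='top' : print('z0',onz(P[n],r[0]['position'],0)[:2],end='')
    print(*tri(R) if len(R)==2 else '')
s=env.get_state();print(s)
E
```

```text
pics
{'camera_matrix': (3, 3), 'world_from_camera': (4, 4), 'shot': 2}
side [ 0.5042 -1.0582  1.1561]
top [ 0.413  -0.0117  1.8418]
reducer side [([284.9, 177.0], 0.85)] reducer top [([229.3, 230.4], 0.56), ([230.6, 160.9], 0.36)] z0 [0.435  0.2967][0.439  0.2941 0.0172] [np.float64(0.004167096221423953), np.float64(0.004167096221423949)]
reducer_lug side [([295.4, 173.8], 0.58)] reducer_lug top [([228.9, 223.2], 0.84)] z0 [0.4615 0.2979][0.4754 0.2931 0.0326] [np.float64(0.01473090973987951), np.float64(0.01473090973987951)]
reducer_flange side [([283.7, 172.4], 0.67)] reducer_flange top [([226.6, 231.7], 0.5)] z0 [0.4305 0.3066][0.4347 0.3003 0.0385] [np.float64(0.004615352456426818), np.float64(0.004615352456426995)]
inlet side [([342.4, 232.1], 0.9)] inlet top [([371.9, 164.2], 0.65)] z0 [ 0.6698 -0.2362][ 0.6375 -0.2114  0.203 ] [np.float64(0.003961953304317982), np.float64(0.0039619533043176525)]
inlet_run side [([351.4, 226.4], 0.87)] inlet_run top [([369.8, 155.1], 0.66), ([227.3, 232.5], 0.22)] z0 [ 0.7042 -0.2294][ 0.6661 -0.2034  0.2188] [np.float64(0.0035252368892875682),
[... 1855 characters left out ...]
01 ][ 0.5791 -0.4988  0.0083] [np.float64(0.0011995547693701189), np.float64(0.0011995547693700371)]
{'t': 1.6, 'joint_pos': array([-74.151 ,  23.5559,  -0.729 ,  91.4548,   0.3221,  64.9919,
        -4.7086]), 'joint_velocities': array([ 0.0776, -0.1139,  0.0875, -0.0456,  0.0395,  0.0545,  0.0507]), 'joint_efforts': array([ -0.0002, -58.7719,   0.6408, -29.1382,  -0.0538,   0.0104,
         0.    ]), 'eef_pos': array([0.2113, 0.5882, 0.2306]), 'tcp_rot': array([[ 0.    ,  0.338 ,  0.9412],
       [-0.    ,  0.9412, -0.338 ],
       [-1.    , -0.    ,  0.    ]]), 'contact_force': array([-0.1981,  0.0613,  0.0751]), 'torque': array([0.0412, 0.0379, 0.0252]), 'grip_width': 0.9999831537566128}
```

View pics/a.png

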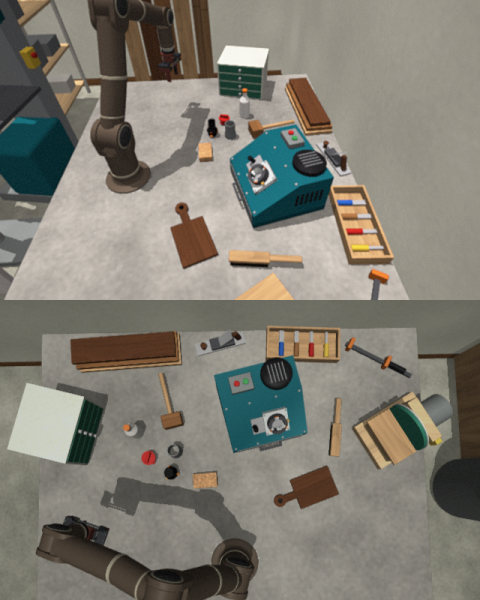

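The image shows the black reducer, top view about (229,231) in 640x400 pixels. The grey sleeve is behind it, the sanding block beside it, and the extractor is yawed roughly 9°. Next I'll get the wrist camera geometry so I can plan close views.

Run:
```python
from h import *
np.set_printoptions(precision=4,suppress=True)
p=env.snapshot('wrist');s=env.get_state();T=np.array(p['world_from_camera']);R=s['tcp_rot']
print(np.array(p['camera_matrix']))
print('cam in tool',R.T@(T[:3,3]-s['eef_pos']),'\n',R.T@T[:3,:3])
print(proj(p,s['eef_pos']))
# needed view pose helper: camera above reducer
```

```text
[[341.3065   0.     320.3952]
 [  0.     341.3065 194.4052]
 [  0.       0.       1.    ]]
cam in tool [-0.1546  0.0006 -0.0836] 
 [[-0.0002  0.3015 -0.9535]
 [ 1.      0.0001 -0.0002]
 [ 0.0001 -0.9535 -0.3015]]
[319.1124 259.9294]
```

send_rows(commands=[190,-288,60,0,0,0,190,-288,60,0,0,0,190,-288,60,0,0,0,190,-288,60,0,0,0,190,-288,60,0,0,0,190,-288,60,0,0,0,190,-288,60,0,0,0,190,-288,60,0,0,0], claw=0)

```text
t: 2.45
eef_pos: [0.4058, 0.2942, 0.2924]
tcp_rot: [[0.004, 0.347, 0.938], [0.0, 0.938, -0.347], [-1.0, 0.001, 0.003]]
contact_force: [0.8, 0.9, 0.2]
grip_width: 1.0
```

Run:
```python
from h import *
np.set_printoptions(precision=4,suppress=True)
p=env.snapshot('wrist');s=env.get_state();print(s['t'],s['eef_pos'],s['joint_pos'])
import pickle;pickle.dump(p,open('w1.pkl','wb'))
for t,z in(('reducer',0),('reducer_lug',.014),('reducer_flange',.0335),('sleeve',0)):
    for q in env.place_of(p,t)[:4]: print(t,np.round(q['position'],1),round(q['score'],2),onz(p,q['position'],z))
save('w1',p)
```

```text
2.5 [0.4035 0.2974 0.2917] [-49.567    8.1815   8.6237 103.9483  -1.2847  67.8486  29.3211]
reducer [333.3 170.5] 0.63 [0.4356 0.3028 0.    ]
reducer_lug [348.1 191.9] 0.63 [0.4665 0.312  0.014 ]
reducer_flange [334.4 176.5] 0.59 [0.4352 0.3031 0.0335]
sleeve [340.1 244.8] 0.67 [0.5426 0.2749 0.    ]
```

View pics/w1.png

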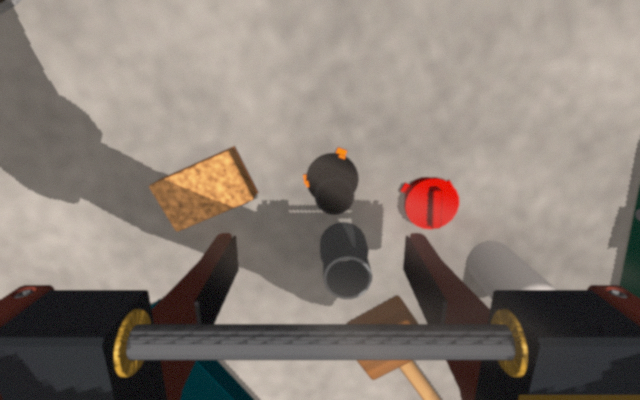

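The wrist picture shows the reducer at about (332,182), with orange lugs at (341,154) and (306,180). The sleeve is at (345,255) and the red plug at (431,203). I'll fit the pose by overlaying its model on the picture.

```bash
cat > fit.py <<'E'
from h import *
import pickle
from scipy.optimize import least_squares
np.set_printoptions(precision=4,suppress=True)
p=pickle.load(open('w1.pkl','rb'))
f=cv2.cvtColor(p['frame'],cv2.COLOR_RGB2HSV).astype(int)
x0,y0,x1,y1=290,130,380,225
o=(f[...,1]>150)&(f[...,2]>120)&(f[...,0]<22)
m=np.zeros(o.shape,bool);m[y0:y1,x0:x1]=1
n,l,st,c=cv2.connectedComponentsWithStats((o&m).astype(np.uint8))
for i in range(1,n):
    if st[i,4]>3: print('orange',st[i],c[i],onz(p,c[i],.03))
r=env.cut_out  # unused
C=np.array([0.4355,0.303])
for i in range(1,n):
    if st[i,4]>3:
        for z in(.0165,.039): d=onz(p,c[i],z)[:2]-C; print(i,z,np.hypot(*d),np.degrees(np.arctan2(d[1],d[0])))
S=6
im=cv2.resize(p['frame'][y0:y1,x0:x1],None,fx=S,fy=S,interpolation=cv2.INTER_CUBIC)[...,::-1].copy()
def circ(r,z,col):
    a=np.linspace(0,2*np.pi,60)
    q=np.array([(proj(p,[C[0]+r*np.cos(t),C[1]+r*np.sin(t),z])-[x0,y0]+.5)*S for t in a])
    cv2.polylines(im,[q.astype(int)],1,col,1)
circ(.0325,.039,(0,255,0));circ(.021,.105,(255,255,0));circ(.0235,0,(255,0,255))
cv2.imwrite('pics/fit.png',im)
E
python3 fit.py
```

```text
orange [336 148  11  12  90] [341.0889 153.1889] [0.411  0.3206 0.03  ]
orange [304 175   6  12  44] [306.0682 180.8182] [0.4289 0.2674 0.03  ]
1 0.0165 0.027937766788553264 141.25403511201668
1 0.039 0.03170002209871691 146.14225174445338
2 0.0165 0.03761055003779044 -94.95937080176768
2 0.039 0.03551593069327133 -104.27266044273277
```

View pics/fit.png

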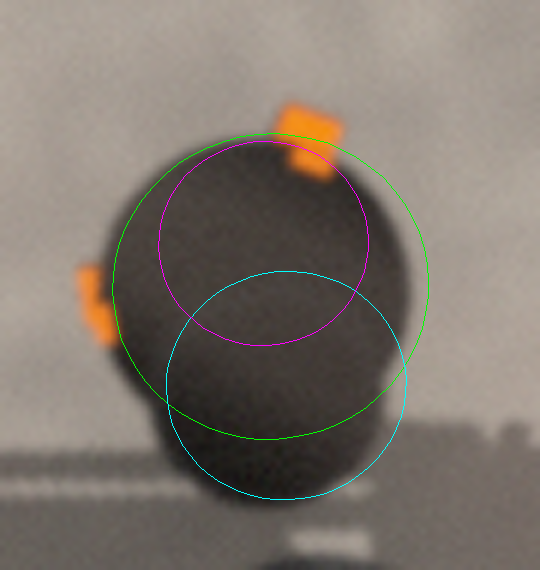

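```bash
cat > fit2.py <<'E'
from h import *
import pickle
from scipy.optimize import minimize
np.set_printoptions(precision=4,suppress=True)
p=pickle.load(open('w1.pkl','rb'))
x0,y0,x1,y1=290,130,380,225;S=6
F=cv2.resize(p['frame'][y0:y1,x0:x1],None,fx=S,fy=S,interpolation=cv2.INTER_CUBIC)
h=cv2.cvtColor(F,cv2.COLOR_RGB2HSV).astype(int)
org=(h[...,1]>140)&(h[...,2]>110)&(h[...,0]<24)
obj=((F.max(2)<88)|org); obj[520:]=0
P=lambda X:(np.array([proj(p,x) for x in X])-[x0,y0]+.5)*S-.5
a=np.linspace(0,2*np.pi,40)
def disc(C,r,z):return P(np.c_[C[0]+r*np.cos(a),C[1]+r*np.sin(a),0*a+z])
def hull(m,q,v=1):cv2.fillConvexPoly(m,cv2.convexHull(np.round(q).astype(np.int32)),v)
def model(v):
    C=v[:2]/1000;m=np.zeros(obj.shape,np.uint8)
    for k in range(3):
        t=np.radians(v[2]+120*k);e=np.array([np.cos(t),np.sin(t)]);n=np.array([-e[1],e[0]])
        hull(m,P([[*(C+e*r+n*w),z] for r in(.027,.037) for w in(-.0065,.0065) for z in(.014,.019)]),2)
    hull(m,np.vstack([disc(C,.027,.008),disc(C,.027,.0335)]));hull(m,np.vstack([disc(C,.0325,.0335),disc(C,.0325,.039)]))
    hull(m,np.vstack([disc(C,.021,.058),disc(C,.021,.105)]));return m
def cost(v):
    m=model(v);m[520:]=0
    return ((m>0)!=obj).sum()+2*((m==2)&~org).sum()
best=min((minimize(cost,[434.5,300,t0],method='Nelder-Mead',options=dict(initial_simplex=[[434.5,300,t0],[438,300,t0],[434.5,304,t0],[434.5,300,t0+15]])) for t0 in(10,30,50)),key=lambda r:r.fun)
print(best.x,best.fun,obj.sum(),best.x[2]%120)
m=model(best.x);im=F[...,::-1].copy()
for v,c in((1,(0,255,0)),(2,(255,0,255))):
    cs,_=cv2.findContours((m==v).astype(np.uint8),cv2.RETR_LIST,cv2.CHAIN_APPROX_NONE);cv2.drawContours(im,cs,-1,c,1)
cv2.imwrite('pics/fit2.png',im)
E
python3 fit2.py
```

```text
[436.9494 299.0596  18.8199] 5498.0 89228 18.819912642026786
```

View pics/fit2.png

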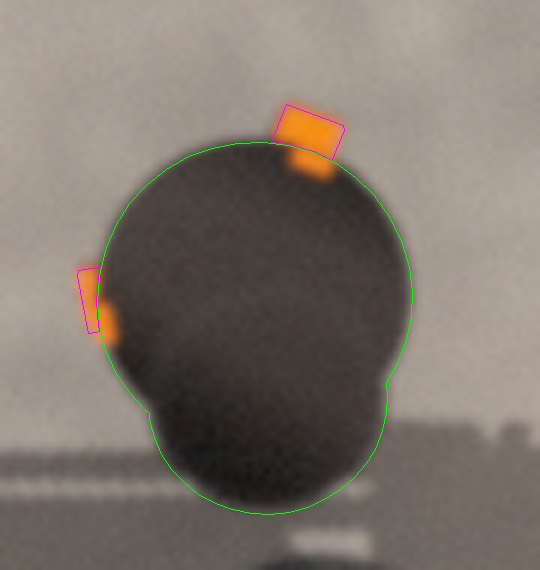

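The fit overlay matches well: the reducer is at (0.437, 0.299) with a lug angle of 18.8°. Next I'll look down the bore of the inlet.

```bash
cat >> h.py <<'E'
from scipy.spatial.transform import Rotation as Ro
def inR(psi,lean=35):
    s=np.radians(lean);x=Ro.from_euler('z',psi,degrees=True).apply([np.cos(s),0,np.sin(s)])
    z=Ro.from_euler('z',psi,degrees=True).apply([-np.sin(s),0,np.cos(s)]); return np.c_[x,np.cross(z,x),z]
def toolR(x,y): # tool x axis, tool y axis
    return np.c_[x,y,np.cross(x,y)]
def move(pos,R):
    s=env.get_state();print('from',s['eef_pos'],'t',s['t'],'SHIFT',np.round((np.array(pos)-s['eef_pos'])*1000,1),'ROT',np.round(Ro.from_matrix(R@s['tcp_rot'].T).as_rotvec(),4),'q',np.round(s['joint_pos'],0),'F',s['contact_force'],'w',s['grip_width'])
E
python3 - <<'E'
from h import *
np.set_printoptions(precision=4,suppress=True)
I=inR(9); move([.553,-.2245,.326],toolR(-I[:,2],I[:,1]))
E
```

```text
from [0.4003 0.3015 0.2904] t 2.7 SHIFT [ 152.7 -526.    35.6] ROT [-0.057  -0.6151  0.4838] q [-50.   8.   8. 104.  -1.  68.  29.] F [ 0.4731 -0.6755 -0.7311] w 1.0014034297026517
```

send_rows(commands=[70,-250,40,-0.03,-0.3,0.24,70,-250,40,-0.03,-0.3,0.24,70,-250,40,-0.03,-0.3,0.24,70,-250,40,-0.03,-0.3,0.24,70,-250,40,-0.03,-0.3,0.24,152,-526,36,-0.057,-0.615,0.484,152,-526,36,-0.057,-0.615,0.484,152,-526,36,-0.057,-0.615,0.484])

```text
t: 3.5
eef_pos: [0.5044, -0.064, 0.3268]
tcp_rot: [[0.546, -0.143, 0.826], [0.087, 0.99, 0.113], [-0.833, 0.01, 0.553]]
contact_force: [-0.0, 0.4, -0.1]
grip_width: 1.001
```

Run:
```python
from h import *
np.set_printoptions(precision=4,suppress=True)
I=inR(9); move([.553,-.2245,.326],toolR(-I[:,2],I[:,1]))
```

```text
from [ 0.5044 -0.064   0.3268] t 3.5 SHIFT [  48.6 -160.5   -0.8] ROT [-0.0061 -0.0262  0.0139] q [-36. -16.  36. 126.   7.  34.  95.] F [-0.0094  0.4241 -0.0822] w 1.0013223842002237
```

send_rows(commands=[48,-160,0,-0.006,-0.026,0.014,48,-160,0,-0.006,-0.026,0.014,48,-160,0,-0.006,-0.026,0.014,48,-160,0,-0.006,-0.026,0.014,48,-160,0,-0.006,-0.026,0.014,48,-160,0,-0.006,-0.026,0.014])

```text
t: 4.1
eef_pos: [0.553, -0.2216, 0.3267]
tcp_rot: [[0.566, -0.16, 0.809], [0.092, 0.987, 0.13], [-0.819, 0.001, 0.573]]
contact_force: [0.2, -0.7, 0.0]
grip_width: 1.002
```

Run:
```python
from h import *
import pickle
np.set_printoptions(precision=4,suppress=True)
p=env.snapshot('wrist');pickle.dump(p,open('w2.pkl','wb'));I=inR(9);move([.553,-.2245,.326],toolR(-I[:,2],I[:,1]))
for t in('inlet','inlet_run','inlet_notch','gate_knob'):
    print(t,[(np.round(q['position'],1),round(q['score'],2)) for q in env.place_of(p,t)[:3]])
save('w2',p)
```

```text
from [ 0.5522 -0.2227  0.3261] t 4.15 SHIFT [ 0.8 -1.8 -0.1] ROT [-0.0009 -0.0016 -0.0011] q [-61. -15.  82. 116.  -6.  36. 128.] F [-0.8061 -0.2725 -0.5425] w 1.0007906234837727
inlet [(array([324.5, 180.2]), 0.69)]
inlet_run [(array([324.2, 206.8]), 0.61)]
inlet_notch [(array([298.5, 192.1]), 0.85)]
gate_knob [(array([429.6, 173.5]), 0.89)]
```

View pics/w2.png

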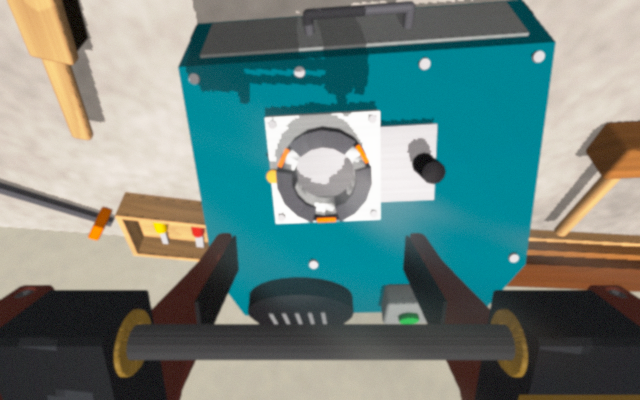

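The wrist view shows the collar at about (323,177), with orange gap marks at (283,158), (362,153) and (326,219). The knob is at (430,170). I'll enlarge the collar, and fit a kinematic model too, because j3 is close to its limit.

```bash
cat > kin.py <<'E'
import numpy as np, itertools
from scipy.spatial.transform import Rotation as Ro
from scipy.optimize import least_squares
rz=lambda a:Ro.from_euler('z',a,degrees=True).as_matrix()
ry=lambda a:Ro.from_euler('y',a,degrees=True).as_matrix()
def fk(q,s,v):
    o,d1,a,e1,b,e2,c,o7=v
    R=rz(s[0]*q[0]+o)@ry(q[1]);p=np.array([0,0,d1])
    R=R@rz(s[1]*q[2]);p=p+R@[e1,0,a];R=R@ry(q[3]);R=R@rz(s[2]*q[4]);p=p+R@[e2,0,b]
    R=R@ry(q[5]);p=p+R@[0,0,c];R=R@rz(s[3]*q[6]+o7)
    return p,R@np.array([[0,0,1],[0,1,0],[-1,0,0]]).T@np.eye(3) if 0 else R
M=np.array([[0,0,-1],[0,1,0],[1,0,0.]]) # tool axes in flange: x=z_fl
def tool(q,s,v):
    p,R=fk(q,s,v);return p,R@np.array([[0,0,-1],[0,1,0],[1,0,0.]])
E
python3 - <<'E'
from h import *;from kin import *;import pickle,json
np.set_printoptions(precision=4,suppress=True)
s=env.get_state()
D=[([-74.151,23.5559,-.729,91.4548,.3221,64.9919,-4.7086],[.2113,.5882,.2306],[[0,.338,.9412],[0,.9412,-.338],[-1,0,0]]),
([-49.567,8.1815,8.6237,103.9483,-1.2847,67.8486,29.3211],[.4035,.2974,.2917],[[.004,.347,.938],[0,.938,-.347],[-1,.001,.003]]),
(s['joint_pos'].tolist(),s['eef_pos'].tolist(),s['tcp_rot'].tolist())]
best=None
for sg in itertools.product([1,-1],repeat=4):
  for o,o7 in itertools.product([0,90,180,270],repeat=2):
    def f(v):
        r=[]
        for q,p,R in D:
            pp,RR=tool(q,sg,v);r+=list((pp-p)*5)+list((RR-np.array(R)).ravel())
        return r
    k=least_squares(f,[o,.3,.35,0,.35,0,.25,o7],x_scale=[60,.1,.1,.1,.1,.1,.1,60],max_nfev=40)
    if best is None or k.cost<best[0]:best=(k.cost,sg,k.x);
print(best);pickle.dump((best[1],best[2]),open('kin.pkl','wb'));pickle.dump(D,open('D.pkl','wb'))
p=pickle.load(open('w2.pkl','rb'))
f=cv2.cvtColor(p['frame'],cv2.COLOR_RGB2HSV).astype(int)
o=(f[...,1]>150)&(f[...,2]>120)&(f[...,0]<22);m=np.zeros(o.shape,bool);m[120:240,260:390]=1
n,l,st,c=cv2.connectedComponentsWithStats((o&m).astype(np.uint8))
for i in range(1,n):
    if st[i,4]>5: print(st[i],c[i])
save('w2c',p,(255,100,455,235),4)
E
```

```text
(np.float64(0.003347116969623534), (-1, -1, -1, -1), array([-4.5959,  0.3605,  0.5067, -0.0271,  0.4969,  0.0086,  0.3846,
       85.7367]))
[355 144  13  20  79] [361.557  152.8861]
[278 149  11  19  66] [282.6818 158.2576]
[272 170   4   3   7] [273.7143 170.7143]
[316 217  21   5  95] [325.8105 218.9158]
```

View pics/w2c.png

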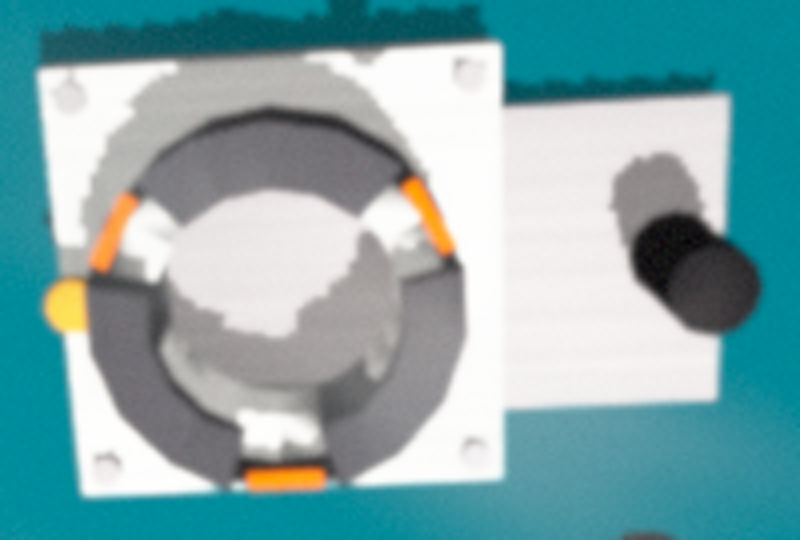

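The crop shows the frame corners, three rim marks and the knob top clearly. I'll fit the inlet pose to these.

Run:
```python
from h import *;import pickle
from scipy.optimize import least_squares
np.set_printoptions(precision=4,suppress=True)
p=pickle.load(open('w2.pkl','rb'))
c=lambda u,v:np.array([u/4+255,v/4+100])-.4
g=[(.0415*np.cos(np.radians(k)),.0415*np.sin(np.radians(k)),0) for k in(0,120,240)]
ob=[((-.055,-.055,-.0345),c(38,68)),((-.055,.055,-.0345),c(500,42)),((.055,-.055,-.0345),c(83,495)),((.055,.055,-.0345),c(503,480)),
(g[0],(325.8,218.9)),(g[1],(361.6,152.9)),(g[2],(282.7,158.3)),((0,.095,-.0035),c(713,286))]
for free in(0,1):
    def f(v):
        R=inR(v[3],v[4] if free else 35)
        return np.concatenate([proj(p,v[:3]+R@np.array(X))-u for X,u in ob])
    k=least_squares(f,[.638,-.211,.203,9,35],x_scale=[.01,.01,.01,1,1])
    print(k.x,k.cost);print(k.fun.reshape(-1,2))
v=k.x
for n in('top','side'):
    q=env.snapshot(n);R=inR(v[3]); print(n,proj(q,v[:3]),proj(q,v[:3]+R@[0,.095,-.0155]))
```

```text
[ 0.6293 -0.2055  0.2077 13.5887 35.    ] 10.525630805654979
[[-0.1159 -0.3301]
 [ 0.3626 -1.0504]
 [ 0.4531 -0.3716]
 [ 0.8242 -1.1607]
 [ 0.5663  2.2752]
 [ 1.6814  0.3182]
 [-0.9199 -0.6256]
 [-2.662   0.7581]]
[ 0.6292 -0.2055  0.2073 13.543  36.2032] 9.59480213990312
[[ 0.2378 -0.1043]
 [ 0.2045 -0.7129]
 [ 0.2918  0.2335]
 [ 0.8888 -0.5074]
 [ 0.5017  2.1403]
 [ 1.629  -0.2256]
 [-0.8259 -1.2151]
 [-2.7415  0.4167]]
top [370.3751 167.7537] [341.7322 172.8999]
side [340.8646 229.7817] [333.6595 211.8106]
```

Run:
```python
from h import *
np.set_printoptions(precision=4,suppress=True)
I=inR(13.5,0); move([.62,-.205,.345],toolR(-I[:,2],I[:,1]))
```

```text
from [ 0.5517 -0.2249  0.3264] t 4.45 SHIFT [68.3 19.9 18.6] ROT [-0.1189  0.5985  0.078 ] q [-61. -15.  82. 116.  -6.  36. 128.] F [-0.2303  0.1124  0.0141] w 1.0018144305058914
```

send_rows(commands=[68,20,19,-0.119,0.6,0.078,68,20,19,-0.119,0.6,0.078,68,20,19,-0.119,0.6,0.078,68,20,19,-0.119,0.6,0.078,68,20,19,-0.119,0.6,0.078,68,20,19,-0.119,0.6,0.078])

```text
t: 5.05
eef_pos: [0.4796, -0.1567, 0.3822]
tcp_rot: [[0.058, -0.234, 0.971], [-0.021, 0.972, 0.235], [-0.998, -0.034, 0.051]]
contact_force: [-0.2, 0.4, -0.5]
grip_width: 1.0
```

Run:
```python
from h import *
import pickle
np.set_printoptions(precision=4,suppress=True)
s=env.get_state();D=pickle.load(open('D.pkl','rb'));D.append((s['joint_pos'].tolist(),s['eef_pos'].tolist(),s['tcp_rot'].tolist()));pickle.dump(D,open('D.pkl','wb'))
p=env.snapshot('wrist');pickle.dump(p,open('w3.pkl','wb'));I=inR(13.5,0); move([.62,-.205,.345],toolR(-I[:,2],I[:,1]))
c=proj(p,[.6293,-.2055,.2077]).astype(int);print(c, c+[-90,-70])
save('w3',p,(c[0]-80,c[1]-65,c[0]+120,c[1]+70),4)
```

```text
from [ 0.4783 -0.1563  0.3824] t 5.1 SHIFT [141.7 -48.7 -37.4] ROT [ 0.0203  0.054  -0.0014] q [-83. -17.  82. 100.  18.  80. 100.] F [0.8085 0.5224 0.1   ] w 0.9980750977551367
[252 279] [162 209]
```

View pics/w3.png

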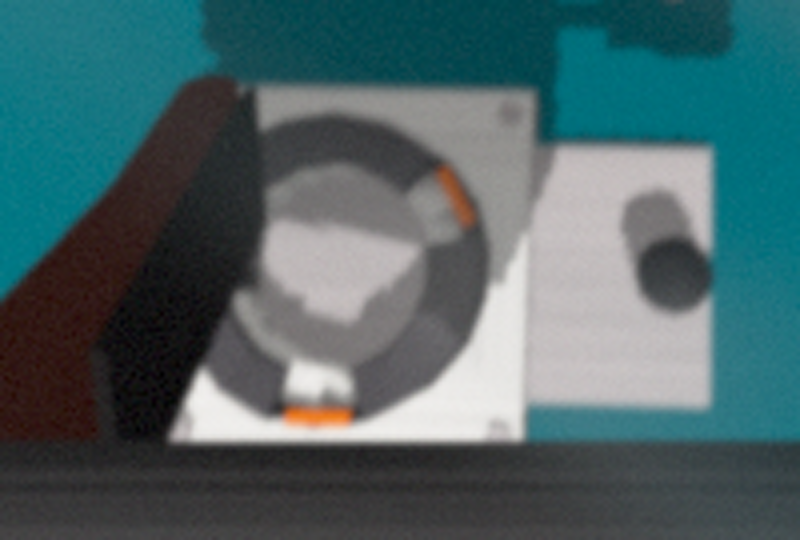

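This crop, with its origin at (172,214), shows frame corners at (537,90) and (524,441), marks at (319,415) and (456,197), and the knob at (675,273). I'll fit both views together and refine the kinematics.

```bash
cat > fit3.py <<'E'
from h import *;import pickle
from scipy.optimize import least_squares
np.set_printoptions(precision=4,suppress=True)
p=pickle.load(open('w2.pkl','rb'));p3=pickle.load(open('w3.pkl','rb'))
c=lambda u,v:np.array([u/4+255,v/4+100])-.4
d=lambda u,v:np.array([u/4+172,v/4+214])-.4
def f(v):
    R=inR(v[3],35);g=lambda k:(v[4]*np.cos(np.radians(k)),v[4]*np.sin(np.radians(k)),0);kn=(0,v[5],-.0035)
    ob=[(p,(-.055,-.055,-.0345),c(38,68)),(p,(-.055,.055,-.0345),c(500,42)),(p,(.055,-.055,-.0345),c(83,495)),(p,(.055,.055,-.0345),c(503,480)),
    (p,g(0),(325.8,218.9)),(p,g(120),(361.6,152.9)),(p,g(240),(282.7,158.3)),(p,kn,c(713,286)),
    (p3,(-.055,.055,-.0345),d(537,90)),(p3,(.055,.055,-.0345),d(524,441)),(p3,g(0),d(319,415)),(p3,g(120),d(456,197)),(p3,kn,d(675,273))]
    return np.concatenate([proj(q,v[:3]+R@np.array(X))-u for q,X,u in ob])
k=least_squares(f,[.638,-.211,.203,12,.0415,.095],x_scale=[.01,.01,.01,1,.01,.01])
print(k.x,k.cost);print(k.fun.reshape(-1,2))
E
python3 fit3.py
cat > kfit.py <<'E'
from kin import *;import pickle
np.set_printoptions(precision=4,suppress=True)
D=pickle.load(open('D.pkl','rb'))[0:];D.pop(1)
sg,v0=pickle.load(open('kin.pkl','rb'))
def f(v):
    r=[]
    for q,p,R in D:
        q=np.array(q)+[0,v[8],0,v[9],0,v[10],0];pp,RR=tool(q,sg,v[:8]);r+=list((pp-p)*5)+list((RR-np.array(R)).ravel())
    return r
k=least_squares(f,np.r_[v0,0,0,0],x_scale=[60,.1,.1,.1,.1,.1,.1,60,10,10,10]);print(k.x,k.cost)
for q,p,R in D:
    q=np.array(q)+[0,k.x[8],0,k.x[9],0,k.x[10],0];print(tool(q,sg,k.x[:8])[0]-p)
pickle.dump((sg,k.x),open('kin2.pkl','wb'))
E
python3 kfit.py
```

```text
[ 0.6308 -0.2051  0.2057 13.6356  0.0405  0.0986] 20.337516061855002
[[ 0.4131 -0.4017]
 [ 0.027  -1.1454]
 [ 0.9227 -1.1617]
 [ 0.5831 -1.9821]
 [ 0.6207  0.4284]
 [ 0.5297  0.4691]
 [ 0.4838 -0.5707]
 [ 0.7292 -0.0648]
 [-1.2965  0.131 ]
 [-0.7451  4.805 ]
 [-1.2166  0.3015]
 [-1.4422 -0.6149]
 [-0.9362 -0.3853]]
[-4.4615  0.3527  0.4608  0.0357  0.4622  0.0269  0.3352 85.4857 -1.3535
 -1.2161  2.2434] 0.001083609912441825
[ 0.0003  0.001  -0.0012]
[-0.      0.0008 -0.    ]
[-0.0011  0.001   0.0013]
```

```bash
sed -i 's/(p3,(.055,.055,-.0345),d(524,441)),//' fit3.py; python3 fit3.py | head -1
cat > sim.py <<'E'
from kin import *;import pickle
np.set_printoptions(precision=3,suppress=True)
sg,V=pickle.load(open('kin2.pkl','rb'))
LO=np.array([-169.25,-16.82,-84.01,7.8,-59.2,7.22,-163.78]);HI=np.array([169.25,113.86,82.57,145.47,239.2,106.19,163.78])
def T(q): return tool(np.array(q)+[0,V[8],0,V[9],0,V[10],0],sg,V[:8])
def err(p,R,q):
    a,b=T(q);return np.r_[p-a,Ro.from_matrix(R@b.T).as_rotvec()]
def jac(q):
    a,b=T(q);J=np.zeros((6,7))
    for i in range(7):
        d=np.array(q,float);d[i]+=.05;x,y=T(d);J[:,i]=np.r_[x-a,Ro.from_matrix(y@b.T).as_rotvec()]/.05
    return J  # per degree
def ik(q,p,R,lam=1e-3,n=20,k0=0,qn=None):
    q=np.array(q,float)
    for _ in range(n):
        e=err(p,R,q);J=jac(q)
        Ji=J.T@np.linalg.inv(J@J.T+lam**2*np.eye(6));dq=Ji@e
        if qn is not None: dq=dq+k0*(np.eye(7)-Ji@J)@(qn-q)
        q=np.clip(q+np.clip(dq,-6,6),LO,HI)
    return q
def rows(q,shift,rot,n,**kw):
    p0,R0=T(q);pt=p0+np.array(shift)/1000;Rt=Ro.from_rotvec(rot).as_matrix()@R0
    p,R=p0,R0
    for _ in range(n):
        d=pt-p;L=np.linalg.norm(d);p=p+d*min(1,.05/max(L,1e-9))
        r=Ro.from_matrix(Rt@R.T).as_rotvec();a=np.linalg.norm(r);R=Ro.from_rotvec(r*min(1,.15/max(a,1e-9))).as_matrix()@R
        q=ik(q,p,R,**kw)
    return q
E
python3 - <<'E'
from sim import *
for kw in(dict(lam=1e-4),dict(lam=1e-3),dict(lam=3e-3),dict(lam=1e-4,k0=.02,qn=np.array([0,30,0,90,0,60,0]))):
    q=np.array([-74.151,23.5559,-.729,91.4548,.3221,64.9919,-4.7086])
    print(kw.get('lam'))
    q=rows(q,[190,-288,60],[0,0,0],8,**kw);print(q)
    q=rows(q,[70,-250,40],[-.03,-.3,.24],5,**kw);P,R=T(q)
    q=rows(q,[82,-276,-4],[-.03,-.315,.244],3,**kw);print(q)
    q=rows(q,[48,-160,0],[-.006,-.026,.014],6,**kw);print(q)
    q=rows(q,[68,20,19],[-.119,.6,.078],6,**kw);print(q,T(q)[0])
E
```

```text
[ 0.6311 -0.2051  0.2058 13.3845  0.0405  0.0988] 7.3974723098159085
0.0001
[-52.009   6.419  11.439 106.348  -1.247  67.382  30.055]
[-37.977 -16.82   43.884 128.37    2.745  32.367 105.409]
[-43.004   9.58   81.242 116.1   -46.743  46.74  163.78 ]
[-28.308  39.353  68.924  77.902 -34.345  85.584 141.943] [ 0.626 -0.221  0.33 ]
0.001
[-52.035   6.42   11.466 106.348  -1.249  67.382  30.057]
[-38.067 -16.82   43.966 128.347   2.735  32.338 105.41 ]
[-67.684 -16.82   82.57  115.715  -1.206  35.432 126.821]
[-32.556  38.711  69.266  76.23  -35.099  88.052 143.115] [ 0.643 -0.164  0.348]
0.003
[-52.175   6.422  11.615 106.348  -1.264  67.382  30.07 ]
[-38.928 -16.82   44.706 128.179   2.864  32.135 105.236]
[-64.671 -16.82   82.57  116.066  -2.645  35.762 127.557]
[-30.219  35.902  65.711  77.698 -31.241  85.74  140.441] [ 0.631 -0.186  0.346]
0.0001
[-21.511   6.653 -20.924 106.349   1.849  67.396  27.253]
[-28.627 -16.312  37.229 128.364  -5.201  32.437 112.761]
[-66.691 -16.82   82.57  115.162   0.454  35.563 125.444]
[ 10.357  23.59    0.861  75.519   0.586  80.797 121.268] [ 0.641 -0.183  0.351]
```

```bash
python3 - <<'E'
s=open('kin.py').read()
s=s.replace("rz=lambda a:Ro.from_euler('z',a,degrees=True).as_matrix()","def rz(a):\n    a=a*np.pi/180;c,s=np.cos(a),np.sin(a);return np.array([[c,-s,0],[s,c,0],[0,0,1.]])")
s=s.replace("ry=lambda a:Ro.from_euler('y',a,degrees=True).as_matrix()","def ry(a):\n    a=a*np.pi/180;c,s=np.cos(a),np.sin(a);return np.array([[c,0,s],[0,1,0],[-s,0,c.real]])")
open('kin.py','w').write(s)
E
python3 - <<'E'
from sim import *
import time
from h import env
q0=np.array([-61,-15,82,116,-6,36,128.]);qs=env.get_state()['joint_pos'];print(qs)
t=time.time()
for n in(1,2,5):
  for lam in(1e-3,3e-3):
    q=rows(q0,[68,20,19],[-.119,.6,.078],6,lam=lam,n=n);print('replay',n,lam,q,T(q)[0])
    p=T(qs)[0];q=rows(qs,(np.array([.437,.299,.25])-p)*1000,[0,0,.2],13,lam=lam,n=n);print('to reducer',q,T(q)[0])
print(time.time()-t)
E
```

```text
[-83.163 -16.723  82.44   99.779  18.062  79.773 100.166]Traceback (most recent call last):
  File "<stdin>", line 8, in <module>
TypeError: rows() got multiple values for argument 'n'
```

```bash
sed -i 's/def ik(q,p,R,lam=1e-3,n=20/def ik(q,p,R,lam=1e-3,it=20/; s/range(n):\n        e=/X/' sim.py
python3 - <<'E'
s=open('sim.py').read()
s=s.replace("for _ in range(n):\n        e=err","for _ in range(it):\n        e=err");open('sim.py','w').write(s)
E
python3 - <<'E'
from sim import *
import time
from h import env
q0=np.array([-61,-15,82,116,-6,36,128.]);qs=env.get_state()['joint_pos']
t=time.time()
for it in(1,2,5):
  for lam in(1e-3,3e-3):
    q=rows(q0,[68,20,19],[-.119,.6,.078],6,lam=lam,it=it);print('replay',it,lam,q,T(q)[0])
    p=T(qs)[0];q=rows(qs,(np.array([.437,.299,.25])-p)*1000,[0,0,.2],13,lam=lam,it=it);print('to reducer',q,T(q)[0])
print(time.time()-t)
E
```

```text
replay 1 0.001 [-61.     21.     77.15   87.562 -33.     72.    139.291] [0.662 0.006 0.437]
to reducer [-94.203  19.045  64.072 106.759 -16.739  63.085  89.971] [0.437 0.299 0.25 ]
replay 1 0.003 [-54.939  19.497  73.632  94.945 -18.57   72.    131.906] [ 0.575 -0.108  0.359]
to reducer [-94.325  17.306  62.994 107.434 -14.821  62.678  88.226] [0.432 0.297 0.252]
replay 2 0.001 [-33.087  40.245  75.125  78.653 -36.815  87.251 141.859] [ 0.623 -0.205  0.349]
to reducer [-94.357  19.139  64.295 106.761 -16.864  63.113  90.078] [0.437 0.299 0.25 ]
replay 2 0.003 [-31.667  34.928  67.969  80.095 -30.259  83.998 138.183] [ 0.617 -0.201  0.347]
to reducer [-93.132  18.362  62.501 106.773 -15.833  62.883  89.194] [0.437 0.299 0.25 ]
replay 5 0.001 [-31.889  38.102  71.564  78.53  -34.001  86.089 140.162] [ 0.623 -0.205  0.349]
to reducer [-94.177  19.03   64.036 106.759 -16.719  63.08   89.954] [0.437 0.299 0.25 ]
replay 5 0.003 [-29.753  35.166  66.13   78.408 -29.976  84.582 137.69 ] [ 0.623 -0.205  0.349]
to reducer [-93.19   18.466  62.634 106.746 -15.956  62.91   89.304] [0.437 0.299 0.25 ]
0.9000256061553955
```

```bash
cat > search.py <<'E'
from sim import *
from h import inR,toolR,env
import sys
IN=np.array([.631,-.205,.206]);I=inR(13.4)
def down(th): # tool y at world angle th
    t=np.radians(th);return toolR(np.array([0,0,-1.]),np.array([np.cos(t),np.sin(t),0]))
def bore(b):
    t=np.radians(b);return toolR(-I[:,2],np.cos(t)*I[:,0]+np.sin(t)*I[:,1])
def go(q,p,R,N=25,log=None):
    a,b=T(q)
    for _ in range(N):
        d=p-a;L=np.linalg.norm(d);r=Ro.from_matrix(R@b.T).as_rotvec();w=np.linalg.norm(r)
        n=max(L/.045,w/.14,1);a=a+d/n;b=Ro.from_rotvec(r/n).as_matrix()@b
        q=ik(q,a,b,lam=2e-3,it=2)
        if log is not None:log.append(q)
        if n==1:break
    q=ik(q,p,R,lam=2e-3,it=3)
    if log is not None:log.append(q)
    return q,np.abs(err(p,R,q)).max()
def mar(log):
    L=np.array(log);return np.minimum(L-LO,HI-L).min(0)
def seq(q0,W1,t1,W2,t2,th,k):
    tot=0;l1=[];l2=[];q,e=go(q0,W1,down(t1),log=l1);tot+=e
    q,e=go(q,np.array([.437,.299,.25]),down(th),log=l2);tot+=e
    q,e=go(q,np.array([.437,.299,.072]),down(th),log=l2);tot+=e;qp=q
    q,e=go(q,W2,down(t2),log=l2);tot+=e
    b=th-18.8+120*k;pts=[q]
    for d,bb in((.092,b),(.0445,b),(.0445,b-30),(.0395,b-58)):
        q,e=go(q,IN+I[:,2]*d,bore(bb),log=l2);tot+=e;pts.append(q)
    return tot,mar(l2),qp,pts
if __name__=='__main__':
    rng=np.random.default_rng(int(sys.argv[1]));q0=env.get_state()['joint_pos'];best=[]
    for i in range(150):
        th=rng.uniform(30,125)+rng.choice([0,180]);k=rng.integers(3)
        W1=np.array([rng.uniform(.3,.75),rng.uniform(-.5,.5),rng.uniform(.36,.5)]);W2=np.array([rng.uniform(.45,.72),rng.uniform(-.3,.15),rng.uniform(.35,.45)])
        if not .4<np.hypot(*W1[:2])<.85:continue
        t1=rng.uniform(0,360);b=th-18.8+120*k;t2=b+13.4
        t2=th+((t2-th+180)%360-180)
        r=seq(q0,W1,t1,W2,t2,th,k);sc=min(r[1].min(),25)+.3*r[1][2]*.5-500*r[0]
        best.append((sc,r,W1,t1,W2,t2,th,k))
    best.sort(key=lambda x:-x[0])
    for x in best[:2]:print(round(x[0],1),'err',round(x[1][0],4),'mar',x[1][1],'W1',x[2],round(x[3]),'W2',x[4],round(x[5]),'th',round(x[6]),x[7],'\n',x[1][2],np.array(x[1][3])[-1])
E
export OPENBLAS_NUM_THREADS=1; nproc; for i in 1 2 3 4; do timeout 500 python3 search.py $i & done; time wait
```

```text
4
this script no longer has the robot
this script no longer has the robot
10.5 err 0.0003 mar [110.485  16.315  43.659  29.616   4.084  19.849  36.749] W1 [0.321 0.354 0.45 ] 318 W2 [ 0.491 -0.077  0.44 ] 384 th 269 1 
 [ -50.342   26.662   13.811  112.114   -8.335   42.499 -122.783] [ -5.953  15.327  38.911 115.624 -54.903  40.799  33.938]
-4.2 err 0.0165 mar [88.199 14.479 27.175 29.071  0.    17.467 61.486] W1 [0.308 0.349 0.49 ] 100 W2 [0.595 0.057 0.364] 32 th 37 0 
 [-65.24   29.397  32.082 112.285 -20.153  44.206  15.101] [-18.95   18.514  54.292 115.89  -59.2    44.679  45.353]
12.3 err 0.0003 mar [93.081 22.594 46.451 29.651  5.459 19.304 18.088] W1 [0.309 0.449 0.45 ] 24 W2 [ 0.581 -0.098  0.365] 361 th 246 1 
 [ -64.525   29.199   31.185  112.273  -19.537   44.079 -136.39 ] [ -2.169  14.724  34.573 115.559 -53.517  39.958  10.138]
1.4 err 0.0061 mar [90.813 16.526 29.84  28.888  0.    26.562 53.92 ] W1 [0.394 0.405 0.362] 306 W2 [0.532 0.15  0.376] 396 th 281 1 
 [-67.13   29.958  34.462 112.32  -21.812  44.569 -99.714] [-17.372  18.064  52.391 115.858 -59.2    44.109  48.852]Exception ignored in: <_io.TextIOWrapper mode='rw' encoding='UTF-8'>
Traceback (most recent call last):
BrokenPipeError: [Errno 32] Broken pipe
Exception ignored in: <_io.TextIOWrapper mode='rw' encoding='UTF-8'>
Traceback (most recent call last):
BrokenPipeError: [Errno 32] Broken pipe

real	1m12.018s
user	2m22.151s
sys	0m0.547s
```

Run:
```python
from search import *
from h import move
move([.205,.425,.46],down(330))
```

```text
from [ 0.478 -0.156  0.382] t 5.1 SHIFT [-273.3  581.3   77.6] ROT [ 0.073  0.003 -2.331] q [-83. -17.  82. 100.  18.  80. 100.] F [0.808 0.522 0.1  ] w 0.9980750977551367
```

send_rows(commands=[-17,36,5,0.004,0,-0.14,-34,72,10,0.009,0,-0.28,-51,108,15,0.013,0,-0.42,-68,145,20,0.018,0,-0.56,-85,182,25,0.022,0,-0.7,-102,218,30,0.027,0,-0.84,-119,254,35,0.031,0,-0.98,-136,290,40,0.036,0,-1.12])

```text
t: 5.9
eef_pos: [0.3436, 0.1315, 0.4219]
tcp_rot: [[0.026, 0.744, 0.668], [-0.028, 0.669, -0.743], [-0.999, 0.0, 0.039]]
contact_force: [1.1, -0.0, 0.3]
grip_width: 1.0
```

Run:
```python
from search import *
from h import move
move([.205,.425,.46],down(330))
```

```text
from [0.344 0.132 0.422] t 5.9 SHIFT [-138.6  293.5   38.1] ROT [ 0.041  0.005 -1.256] q [-57. -13.  21. 106.   7.  86.   5.] F [ 1.088 -0.003  0.321] w 0.9998628116441504
```

send_rows(commands=[-17,36,5,0.005,0,-0.15,-34,72,10,0.01,0,-0.3,-51,108,14,0.015,0,-0.45,-68,145,19,0.02,0,-0.6,-85,182,24,0.025,0,-0.75,-102,218,29,0.03,0,-0.9,-119,254,33,0.035,0,-1.05,-138,293,38,0.04,0,-1.2])

```text
t: 6.7
eef_pos: [0.2061, 0.4256, 0.4594]
tcp_rot: [[0.005, 0.904, -0.428], [-0.004, -0.428, -0.904], [-1.0, 0.006, 0.001]]
contact_force: [0.6, -0.1, 0.5]
grip_width: 1.003
```

Run:
```python
from search import *
from h import move,env
q=env.get_state()['joint_pos'];print(q)
for th in(255,265,270,280):
  for y in(.018,-.1):
    r=seq(q,[],[],np.array([.586,y,.382]),th-18.8+120+13.4-360+360,th,1);print(th,y,r[0],r[1],r[2],r[3][-1])
move([.437,.299,.2],down(270))
```

```text
[-66.108   2.196  -4.331  88.65    0.481  89.263 -95.759]
255 0.018 0.00036725430135541026 [104.739  18.512  63.89   29.768  10.109  19.569  22.098] [ -48.283   26.473   11.328  112.102   -6.817   42.385 -138.193] [ 11.968  13.336  18.68  115.345 -48.853  37.422  15.649]
255 -0.1 0.00021643347250586975 [104.739  18.512  66.73   29.775  10.908  19.569  22.098] [ -48.283   26.473   11.328  112.102   -6.817   42.385 -138.193] [ 14.523  13.197  15.84  115.31  -48.055  37.03   15.08 ]
265 0.018 0.0003649582611687102 [104.975  18.537  64.144  29.77   10.181  19.951  32.053] [ -48.094   26.458   11.101  112.101   -6.679   42.376 -128.308] [ 12.197  13.322  18.426 115.342 -48.781  37.386  25.598]
265 -0.1 0.00021526397153930066 [104.975  18.537  66.978  29.776  10.977  19.951  32.053] [ -48.094   26.458   11.101  112.101   -6.679   42.376 -128.308] [ 14.746  13.186  15.592 115.307 -47.985  36.996  25.03 ]
270 0.018 0.0003636326036260268 [105.12   18.565  64.273  29.77   10.217  20.186  37.029] [ -47.999   26.45    10.987  112.1     -6.609   42.372 -123.366] [ 12.312  13.315  18.297 115.341 -48.745  37.368  30.573]
270 -0.1 0.0002145040986158836 [105.12   18.565  67.104  29.777  11.013  20.186  37.029] [ -47.999   26.45    10.987  112.1     -6.609   42.372 -123.366] [ 14.859  13.181  15.466 115.306 -47.95   36.979  30.004]
280 0.018 0.00036197387163548755 [105.185  18.56   64.513  29.772  10.285  20.284  46.978] [ -47.822   26.436   10.774  112.099   -6.479   42.363 -113.474] [ 12.528  13.303  18.057 115.338 -48.677  37.335  40.524]
280 -0.1 0.00021389094287525834 [105.185  18.56   67.338  29.778  11.078  20.284  46.978] [ -47.822   26.436   10.774  112.099   -6.479   42.363 -113.474] [ 15.07   13.171  15.232 115.303 -47.885  36.948  39.957]
from [0.206 0.426 0.459] t 6.7 SHIFT [ 230.9 -126.6 -259.4] ROT [ 0.006  0.002 -1.129] q [-66.   2.  -4.  89.   0.  89. -96.] F [ 0.559 -0.075  0.474] w 1.0032683618269207
```

send_rows(commands=[29,-16,-32,0,0,-0.14,58,-32,-65,0,0,-0.28,87,-48,-97,0,0,-0.42,116,-64,-130,0,0,-0.57,145,-80,-162,0,0,-0.71,174,-96,-195,0,0,-0.85,202,-111,-227,0,0,-0.99,231,-127,-259,0.006,0.002,-1.129])

```text
t: 7.5
eef_pos: [0.4388, 0.2975, 0.1988]
tcp_rot: [[0.001, -0.007, -1.0], [0.001, -1.0, 0.007], [-1.0, -0.001, -0.001]]
contact_force: [-0.5, 1.4, -0.1]
grip_width: 1.002
```

Run:
```python
from search import *
from h import *
import pickle
p=env.snapshot('wrist');pickle.dump(p,open('w4.pkl','wb'))
move([.437,.299,.072],down(270))
S=4;c=proj(p,[.437,.299,.05]).astype(int);x0,y0=c-[80,70]
im=cv2.resize(p['frame'][y0:y0+140,x0:x0+160],None,fx=S,fy=S,interpolation=cv2.INTER_CUBIC)[...,::-1].copy()
a=np.linspace(0,2*np.pi,60)
for r,z,col in((.0325,.039,(0,255,0)),(.021,.105,(255,255,0))):
    cv2.polylines(im,[np.array([(proj(p,[.437+r*np.cos(t),.299+r*np.sin(t),z])-[x0,y0]+.5)*S for t in a]).astype(int)],1,col,1)
cv2.imwrite('pics/w4.png',im)
```

```text
from [0.441 0.292 0.194] t 7.55 SHIFT [  -4.5    7.2 -121.9] ROT [ 0.005 -0.001  0.021] q [ -49.   16.   13.  108.   -4.   56. -126.] F [ 1.188 -4.308 -2.152] w 0.997291890823261
```

View pics/w4.png

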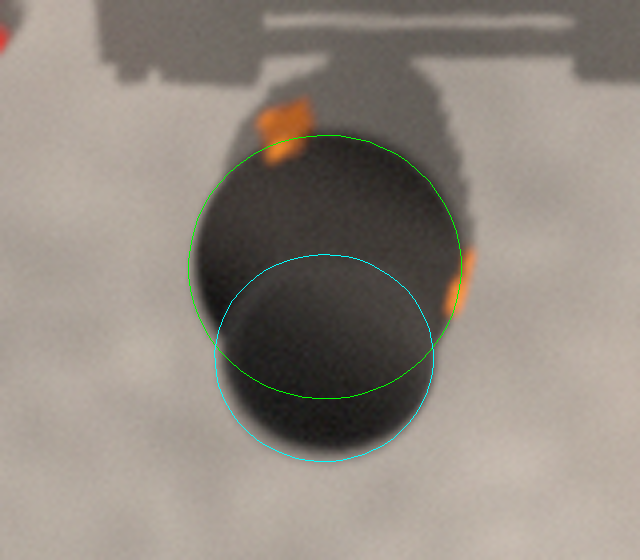

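The overlay from the opposite side agrees to within about 1.5 mm. Now I'll descend and grip.

send_rows(commands=[-3.5,7,-20,0.005,0,0.021,-3.5,7,-45,0.005,0,0.021,-3.5,7,-75,0.005,0,0.021,-3.5,7,-105,0.005,0,0.021,-3.5,7,-121,0.005,0,0.021,-3.5,7,-121,0.005,0,0.021,-3.5,7,-121,0.005,0,0.021])

```text
t: 8.25
eef_pos: [0.4384, 0.2985, 0.0729]
tcp_rot: [[-0.001, -0.001, -1.0], [-0.001, -1.0, 0.001], [-1.0, 0.001, 0.001]]
contact_force: [0.4, -1.2, 0.1]
grip_width: 1.0
```

send_rows(commands=[0,0,0,0,0,0,0,0,0,0,0,0,0,0,0,0,0,0,0,0,0,0,0,0,0,0,0,0,0,0,0,0,0,0,0,0,0,0,0,0,0,0,0,0,0,0,0,0], claw=255, squeeze=30)

```text
t: 9.05
eef_pos: [0.4385, 0.2986, 0.073]
tcp_rot: [[-0.001, -0.001, -1.0], [-0.001, -1.0, 0.001], [-1.0, 0.001, 0.001]]
contact_force: [0.5, 0.7, 1.2]
grip_width: 0.476
```

Run:
```python
from search import *
from h import move
move([.437,.299,.072],down(270))
for y in(.018,-.1):
  b=270-18.8+120
  move([.586,y,.382],down(b+13.4))
```

```text
from [0.438 0.299 0.073] t 9.05 SHIFT [-1.5  0.4 -1. ] ROT [ 0.001 -0.001  0.001] q [ -48.   26.   11.  114.   -7.   41. -123.] F [0.479 0.733 1.163] w 0.47622255093749877
from [0.438 0.299 0.073] t 9.05 SHIFT [ 147.5 -280.6  309. ] ROT [0.001 0.    2.001] q [ -48.   26.   11.  114.   -7.   41. -123.] F [0.479 0.733 1.163] w 0.47622255093749877
from [0.438 0.299 0.073] t 9.05 SHIFT [ 147.5 -398.6  309. ] ROT [0.001 0.    2.001] q [ -48.   26.   11.  114.   -7.   41. -123.] F [0.479 0.733 1.163] w 0.47622255093749877
```

send_rows(commands=[0,0,45,0,0,0.05,0,-10,90,0,0,0.19,14,-38,128,0,0,0.33,28,-72,158,0,0,0.47,42,-108,183,0,0,0.61,56,-142,205,0,0,0.75,70,-175,228,0,0,0.89,84,-208,250,0,0,1.03])

```text
t: 9.85
eef_pos: [0.5226, 0.089, 0.3239]
tcp_rot: [[0.0, 0.86, -0.51], [-0.001, -0.51, -0.86], [-1.0, 0.001, 0.0]]
contact_force: [1.2, 0.2, -1.6]
grip_width: 0.476
```

Run:
```python
from search import *
from h import move
move([.586,-.1,.382],down(384.6))
```

```text
from [0.523 0.089 0.324] t 9.85 SHIFT [  63.4 -189.    58.1] ROT [0.001 0.001 0.965] q [-24.  10.  11.  98.  -2.  73. -44.] F [ 1.194  0.206 -1.594] w 0.476345368191551
```

send_rows(commands=[8,-24,8,0,0,0.13,16,-48,16,0,0,0.26,24,-72,24,0,0,0.39,32,-96,32,0,0,0.52,40,-120,40,0,0,0.65,48,-144,48,0,0,0.78,56,-168,53,0,0,0.9,63,-189,58,0,0,0.965])

```text
t: 10.65
eef_pos: [0.5856, -0.1015, 0.3818]
tcp_rot: [[0.0, 0.908, 0.42], [-0.0, 0.42, -0.908], [-1.0, -0.0, 0.0]]
contact_force: [0.8, -0.2, -1.1]
grip_width: 0.469
```

Run:
```python
from search import *
from h import move,env
q=env.get_state()['joint_pos'];b=11.2
for d in(.11,.092,.0445): 
    l=[];q,e=go(q,IN+I[:,2]*d,bore(b),log=l);print(d,e,mar(l),q)
move(IN+I[:,2]*.11,bore(b))
print(I, IN+I[:,2]*.11)
```

```text
0.11 8.717891305093373e-05 [155.418  21.067  63.375  29.748  18.342  35.168  81.225] [ 13.832   5.607  19.195 115.722 -40.858  42.999  82.555]
0.092 1.0405842004457266e-05 [155.584  24.282  63.839  29.718  16.49   34.208  79.807] [ 13.666   7.516  18.731 115.752 -42.71   41.428  83.973]
0.0445 6.137663877359145e-06 [155.774  29.082  65.249  30.075  11.38   30.353  75.902] [ 13.476  12.693  17.187 115.395 -47.82   37.573  87.878]
from [ 0.586 -0.101  0.382] t 10.65 SHIFT [ -16.  -118.1  -85.7] ROT [ 0.143 -0.594 -0.004] q [-4. 16. 12. 83. -3. 82. 33.] F [ 0.76  -0.183 -1.12 ] w 0.4694705220575236
[[ 0.797 -0.232 -0.558]
 [ 0.19   0.973 -0.133]
 [ 0.574 -0.     0.819]] [ 0.57  -0.22   0.296]
```

send_rows(commands=[-4,-30,0,0.028,-0.12,0,-10,-60,-5,0.057,-0.24,0,-16,-90,-12,0.086,-0.36,0,-16,-118,-22,0.115,-0.48,-0.003,-16,-118,-50,0.143,-0.594,-0.004,-16,-118,-75,0.143,-0.594,-0.004,-16,-118,-86,0.143,-0.594,-0.004,-16,-118,-86,0.143,-0.594,-0.004])

```text
t: 11.45
eef_pos: [0.5693, -0.2188, 0.2943]
tcp_rot: [[0.556, 0.738, 0.383], [0.134, 0.375, -0.917], [-0.821, 0.561, 0.109]]
contact_force: [1.1, 0.0, -1.0]
grip_width: 0.476
```

Run:
```python
from search import *
from h import *
import pickle
p=env.snapshot('wrist');pickle.dump(p,open('w5.pkl','wb'))
move(IN+I[:,2]*.092,bore(11.2))
save('w5',p)
```

```text
from [ 0.57  -0.219  0.296] t 11.5 SHIFT [  9.5   1.8 -14.5] ROT [-0.    -0.001 -0.001] q [ 16.   7.  15. 114. -41.  40.  83.] F [ 0.57   0.128 -2.123] w 0.472709616396904
```

View pics/w5.png

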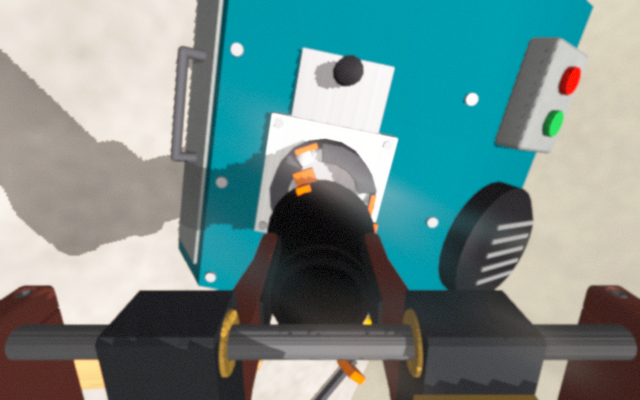

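The wrist view shows a lug at (303,176) lined up with the collar mark at (306,148). The frame corners are at (271,112) and (397,137), and the knob at (349,70). I'll check these against the model.

Run:
```python
from search import *
from h import *
import pickle
p=pickle.load(open('w5.pkl','rb'));s=env.get_state();P=s['eef_pos'];R=s['tcp_rot']
L=lambda v:IN+I@np.array(v)
pol=lambda r,a,z:[r*np.cos(np.radians(a)),r*np.sin(np.radians(a)),z]
print('corners pred',proj(p,L([-.055,.055,-.0345])),proj(p,L([.055,.055,-.0345])),'knob',proj(p,L([0,.0975,-.0035])))
print('mark120',proj(p,L(pol(.0405,120,0))))
f=cv2.cvtColor(p['frame'],cv2.COLOR_RGB2HSV).astype(int)
o=(f[...,1]>150)&(f[...,2]>120)&(f[...,0]<22);o[:, :260]=0;o[:,390:]=0;o[:120]=0;o[240:]=0
n,l,st,c=cv2.connectedComponentsWithStats(o.astype(np.uint8))
for i in range(1,n):
    if st[i,4]>8: print(st[i],c[i])
# reducer in hand: axis through TCP, underside .073 ahead
zr=-R[:,0];und=P+R[:,0]*.073;off=I.T@(und-IN)
print('underside in inlet',off)
for a in(120,0,240):
    e=I[:,0]*np.cos(np.radians(a))+I[:,1]*np.sin(np.radians(a));n_=np.cross(I[:,2],e)
    print(a,'lug tip face',proj(p,und+zr*.0165+e*.037),'lug upper',proj(p,und+zr*.019+e*.035),'pointer',proj(p,und+zr*.039+e*.030),'mark',proj(p,L(pol(.0405,a,0))))
```

```text
corners pred [270.368 112.126] [395.724 137.277] knob [347.001  71.726]
mark120 [304.476 149.925]
[296 143  22  11  81] [306.704 148.012]
[293 170  21  26 375] [303.096 181.725]
[368 196   7  17  50] [370.96 204.08]
[373 224   4   8  22] [374.409 226.773]
underside in inlet [0.    0.001 0.036]
120 lug tip face [303.227 169.11 ] lug upper [304.107 172.98 ] pointer [305.396 189.376] mark [304.476 149.925]
0 lug tip face [376.442 230.794] lug upper [374.085 231.773] pointer [370.948 243.696] mark [369.941 206.075]
240 lug tip face [286.562 258.55 ] lug upper [288.082 258.326] pointer [290.252 268.344] mark [289.428 231.586]
```

```bash
sed -i 's/^IN=.*;I=/IN=np.array([.6315,-.2036,.2066]);I=/' search.py
python3 - <<'E'
from search import *
from h import move
move(IN+I[:,2]*.065,bore(11.2))
E
```

```text
from [ 0.57  -0.219  0.296] t 11.5 SHIFT [ 25.    6.7 -36.1] ROT [-0.    -0.001 -0.001] q [ 16.   7.  15. 114. -41.  40.  83.] F [ 0.57   0.128 -2.123] w 0.472709616396904
```

send_rows(commands=[5,3,-6,0,0,0,9,4,-13,0,0,0,13,5,-19,0,0,0,17,5.5,-25,0,0,0,21,6.2,-31,0,0,0,25,6.8,-36,0,0,0,25,6.8,-36,0,0,0])

```text
t: 12.2
eef_pos: [0.5954, -0.2118, 0.2588]
tcp_rot: [[0.556, 0.737, 0.384], [0.134, 0.376, -0.917], [-0.82, 0.561, 0.11]]
contact_force: [0.2, -0.1, -0.8]
grip_width: 0.473
```

```bash
cat > st.py <<'E'
from search import *
from h import move,env
import sys
s=env.get_state();d,b=float(sys.argv[1]),float(sys.argv[2])
print('F_inlet',I.T@s['contact_force'],'TCP_in',I.T@(s['eef_pos']-IN)*1000,'tilt',I.T@-s['tcp_rot'][:,0],'beta',np.degrees(np.arctan2(*(I.T@s['tcp_rot'][:,1])[[1,0]])))
move(IN+I[:,2]*d/1000,bore(b))
E
python3 st.py 53 11.2
```

```text
F_inlet [-0.267 -0.181 -0.74 ] TCP_in [-0.408  0.438 63.985] tilt [ 0.002 -0.002  1.   ] beta 11.218072049913122
from [ 0.595 -0.212  0.259] t 12.2 SHIFT [ 6.6  1.1 -8.8] ROT [-0.001 -0.002 -0.001] q [ 15.  11.  14. 115. -46.  36.  86.] F [ 0.242 -0.129 -0.76 ] w 0.4728821588585839
```

send_rows(commands=[1.8,0.1,-1.8,0,0,0,3.2,0.3,-3.8,0,0,0,4.6,0.7,-5.9,0,0,0,6,1,-7.9,0,0,0,7.4,1.3,-10,0,0,0,8.8,1.6,-12,0,0,0,8.8,1.6,-12,0,0,0])

```text
t: 12.9
eef_pos: [0.6042, -0.2099, 0.2464]
tcp_rot: [[0.556, 0.737, 0.384], [0.135, 0.376, -0.917], [-0.82, 0.561, 0.11]]
contact_force: [0.1, -0.1, -1.1]
grip_width: 0.474
```

```bash
python3 st.py 44 11.2
```

```text
F_inlet [-0.537 -0.111 -0.961] TCP_in [-0.085  0.142 48.679] tilt [ 0.002 -0.002  1.   ] beta 11.223718892704872
from [ 0.604 -0.21   0.246] t 12.9 SHIFT [ 2.7  0.5 -3.8] ROT [-0.001 -0.003 -0.002] q [ 15.  13.  13. 115. -47.  35.  88.] F [ 0.134 -0.082 -1.095] w 0.4744326531533779
```

send_rows(commands=[0.8,0.1,-1.2,0,0,0,1.7,0.3,-2.5,0,0,0,2.5,0.5,-3.7,0,0,0,3,0.6,-4.5,0,0,0,3,0.6,-4.5,0,0,0])

```text
t: 13.4
eef_pos: [0.6066, -0.2096, 0.2433]
tcp_rot: [[0.557, 0.737, 0.384], [0.135, 0.376, -0.917], [-0.82, 0.562, 0.11]]
contact_force: [-13.9, 1.4, 12.0]
grip_width: 0.474
```

```bash
python3 st.py 42 11.2
```

```text
F_inlet [-3.965  4.59  17.367] TCP_in [ 0.059 -0.095 44.776] tilt [ 0.001 -0.002  1.   ] beta 11.222017794360184
from [ 0.607 -0.21   0.243] t 13.4 SHIFT [ 1.5  0.4 -2.3] ROT [-0.002 -0.001 -0.002] q [ 15.  13.  13. 115. -48.  34.  88.] F [-13.913   1.404  11.952] w 0.47431952815689443
```

send_rows(commands=[-0.4,-0.1,0.6,0,0,0,-0.4,-0.1,0.6,0.07,0.017,-0.102,-0.4,-0.1,0.6,0.14,0.033,-0.205,-0.4,-0.1,0.6,0.209,0.05,-0.307,-0.4,-0.1,0.6,0.279,0.067,-0.41,-0.4,-0.1,0.6,0.279,0.067,-0.41])

```text
t: 14.0
eef_pos: [0.6063, -0.2096, 0.2438]
tcp_rot: [[0.557, 0.83, -0.018], [0.135, -0.112, -0.984], [-0.819, 0.546, -0.175]]
contact_force: [0.3, -0.6, -1.0]
grip_width: 0.475
```

```bash
python3 st.py 44 -46
```

```text
F_inlet [-0.46  -0.643 -0.839] TCP_in [ 0.079 -0.026 45.335] tilt [ 0.    -0.003  1.   ] beta -17.546783616503948
from [ 0.606 -0.21   0.244] t 14.0 SHIFT [ 0.7  0.2 -1.1] ROT [ 0.275  0.066 -0.408] q [ 12.  13.  17. 115. -50.  35.  61.] F [ 0.251 -0.602 -0.951] w 0.47485801341273287
```

send_rows(commands=[0,0,0,0.07,0.017,-0.102,0,0,0,0.14,0.033,-0.205,0,0,0,0.209,0.05,-0.307,0,0,0,0.275,0.066,-0.408,0,0,0,0.275,0.066,-0.408])

```text
t: 14.5
eef_pos: [0.6064, -0.2095, 0.2438]
tcp_rot: [[0.558, 0.721, -0.411], [0.133, -0.566, -0.813], [-0.819, 0.399, -0.412]]
contact_force: [0.2, 0.2, -1.2]
grip_width: 0.471
```

```bash
python3 st.py 38.5 -46
```

```text
F_inlet [-0.463  0.161 -1.167] TCP_in [ 0.209  0.05  45.212] tilt [ 0. -0.  1.] beta -45.884090531954094
from [ 0.606 -0.21   0.244] t 14.5 SHIFT [ 3.6  0.8 -5.6] ROT [ 0.001  0.    -0.002] q [  8.  13.  22. 115. -51.  36.  34.] F [ 0.245  0.224 -1.222] w 0.47124945347857045
```

Now press down. The floor of the notch should be 5 mm below the run, at TCP height about 39.8 mm.

send_rows(commands=[0.8,0.2,-1.2,0,0,0,1.5,0.4,-2.4,0,0,0,2.3,0.6,-3.5,0,0,0,2.9,0.7,-4.4,0,0,0,3.4,0.8,-5.1,0,0,0,3.4,0.8,-5.1,0,0,0])

```text
t: 15.1
eef_pos: [0.6095, -0.2089, 0.2393]
tcp_rot: [[0.558, 0.721, -0.41], [0.134, -0.566, -0.814], [-0.819, 0.4, -0.412]]
contact_force: [-7.0, 0.9, 6.6]
grip_width: 0.472
```

```bash
python3 st.py 38.5 -46
```

```text
F_inlet [-1.579  2.468  9.186] TCP_in [ 0.21  -0.055 39.799] tilt [-0.001 -0.001  1.   ] beta -45.850539782215705
from [ 0.609 -0.209  0.239] t 15.1 SHIFT [ 0.5  0.2 -1.2] ROT [ 0.001  0.001 -0.002] q [  8.  14.  21. 115. -52.  35.  34.] F [-6.955  0.88   6.619] w 0.47210106371102484
```

send_rows(commands=[0,0,0.3,0,0,0,0,0,0.3,0,0,0,0,0,0.3,0,0,0,0,0,0.3,0,0,0,0,0,0.3,0,0,0,0,0,0.3,0,0,0], claw=0)

```text
t: 15.7
eef_pos: [0.6095, -0.2089, 0.2395]
tcp_rot: [[0.558, 0.721, -0.41], [0.134, -0.566, -0.814], [-0.819, 0.399, -0.412]]
contact_force: [0.2, 0.2, -0.7]
grip_width: 0.972
```

```bash
python3 st.py 100 -46
python3 - <<'E'
from search import *
from h import env
q=env.get_state()['joint_pos']
for y,d,b in((0,.1,-46),(.097,.1,0),(.097,-.023,0),(.175,-.023,0),(.175,.06,0)):
    l=[];q,e=go(q,IN+I@[0,y,d],bore(b),log=l);print(y,d,round(e,5),mar(l),q)
E
```

```text
F_inlet [-0.245  0.157 -0.697] TCP_in [ 0.342 -0.038 39.937] tilt [-0.    -0.001  1.   ] beta -45.84712819588146
from [ 0.609 -0.209  0.24 ] t 15.7 SHIFT [-33.8  -8.   49. ] ROT [ 0.001  0.001 -0.003] q [  8.  14.  21. 115. -52.  35.  34.] F [ 0.157  0.199 -0.711] w 0.9723648589500622
0 0.1 2e-05 [160.803  23.57   58.139  29.606  13.119  32.423 134.179] [  8.369   6.75   24.419 115.791 -42.483  42.385  26.426]
0.097 0.1 4e-05 [161.689  15.269  59.192  21.301  17.933  27.695 103.77 ] [  3.054  -1.492  18.786 124.169 -35.768  34.915  60.01 ]
0.097 -0.023 0.00056 [165.439  20.682  64.336  21.628   3.039  18.067  86.321] [  3.811  14.395  14.753 122.279 -56.161  25.287  77.459]
0.175 -0.023 0.00081 [166.437  27.529  69.418  17.896   3.018  11.262  89.409] [ -2.813  10.709  12.222 127.407 -54.652  18.566  69.954]
0.175 0.06 0.00132 [165.347  15.675  67.124  15.769  11.661  14.     99.494] [ -3.903  -1.145  14.72  129.072 -35.264  25.289  52.043]
```

```bash
cat > s2.py <<'E'
from search import *
import time
q0=np.array(eval(sys.argv[2]));rng=np.random.default_rng(int(sys.argv[1]));B=[];t0=time.time()
while time.time()-t0<40:
    z=rng.uniform(.36,.45);A=np.radians(rng.uniform(-25,75));r=rng.uniform(.45,.75);W=np.array([r*np.cos(A),r*np.sin(A),z]);b=rng.choice([0,180]);t=rng.uniform(0,360)
    q,e0=go(q0,IN+I@[0,0,.15],bore(-46));l=[]
    q,e1=go(q,W,down(t),log=l);E=e0+e1
    for y,d in((.097,.08),(.097,-.023),(.175,-.023),(.175,.06)): q,e=go(q,IN+I@[0,y,d],bore(b),log=l);E+=e
    B.append((mar(l).min()-500*E,mar(l),W,t,b))
B.sort(key=lambda x:-x[0])
for x in B[:2]:print(*x)
E
export NOENV= ; Q=$(python3 -c "
from h import env;print(env.get_state()['joint_pos'].tolist())"); export NOENV=1 OPENBLAS_NUM_THREADS=1; for i in 1 2 3 4; do python3 s2.py $i "$Q" & done; wait
```

```text
6.891224707723329 [141.085   9.514  54.731  15.88    7.712   9.678  36.536] [0.514 0.465 0.408] 296.96737784540284 180
6.711230847753852 [153.195  12.736  58.042  15.877   7.614   9.708  19.404] [ 0.505 -0.176  0.44 ] 200.80860969182206 180
8.317749135048832 [146.439  12.322  58.548  15.959  10.221   8.986  24.082] [ 0.5   -0.069  0.378] 217.36998621447788 180
6.333701102941072 [132.856   7.549  52.701  15.865   7.192   9.833  36.452] [0.461 0.546 0.421] 331.41018671355 180
8.52509177961888 [148.937  12.266  59.09   15.926   9.225   9.25   36.78 ] [ 0.477 -0.073  0.407] 259.2507397441692 180
8.294129965018787 [145.942  10.511  58.208  15.965  10.421   8.934  29.807] [ 0.453 -0.135  0.407] 214.3993595309633 180
8.377127437729936 [147.662  11.057  58.054  15.943   9.735   9.113  15.799] [ 0.474 -0.158  0.428] 198.114570612267 180
6.2277363520807665 [120.922   7.522  42.248  16.347  20.072   6.647  33.99 ] [0.452 0.019 0.402] 232.45952240698122 180
```

send_rows(commands=[-4,-1,6,0,0,0,-10,-2.4,14.5,0,0,0,-16,-3.8,23.3,0,0,0,-22,-5.2,32,0,0,0,-30,-7.1,43.7,0,0,0,-42,-10,61,0,0,0,-54,-12.9,78.5,0,0,0,-60,-14.3,87.5,0,0,0])

```text
t: 16.5
eef_pos: [0.5487, -0.2242, 0.3295]
tcp_rot: [[0.56, 0.72, -0.41], [0.132, -0.566, -0.814], [-0.818, 0.402, -0.412]]
contact_force: [0.2, -0.1, 0.6]
grip_width: 1.0
```

```bash
export NOENV=
python3 - <<'E'
from search import *
from h import *
import pickle
p=env.snapshot('wrist');pickle.dump(p,open('w6.pkl','wb'))
L=lambda v:IN+I@np.array(v)
for y in(.095,.098):print('knob top',proj(p,L([0,y,-.0035])))
print('flange c',proj(p,L([0,0,.0065])),'tube top',proj(p,L([0,0,.0725])))
save('w6',p)
move(np.array([.477,-.073,.407]),down(259))
E
```

```text
knob top [241.062 107.911]
knob top [238.426 105.447]
flange c [319.115 183.782] tube top [319.035 208.587]
from [ 0.549 -0.225  0.33 ] t 16.55 SHIFT [-71.7 151.6  76.5] ROT [ 0.234  0.609 -1.156] q [  7.   3.  25. 114. -38.  44.  23.] F [-0.449 -0.293  1.72 ] w 0.9999330215269454
```

View pics/w6.png

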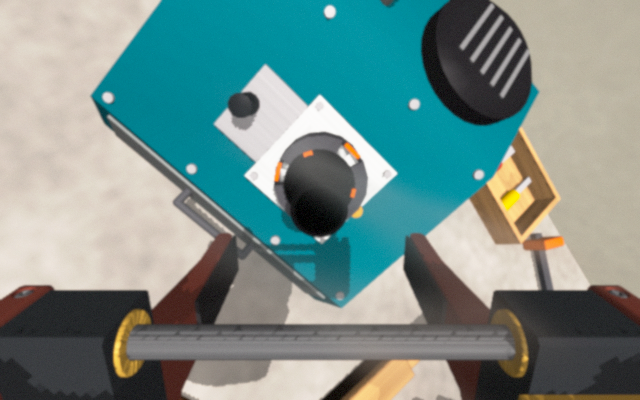

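The reducer is locked and centred at (319,190), with its pointers lying between the gap marks. The knob is at (241,104), which puts it at y ≈ 0.098. Next I'll re-orient for the knob.

send_rows(commands=[-8,17,8,0.026,0.067,-0.127,-16,33,17,0.052,0.134,-0.254,-24,50,25,0.077,0.2,-0.381,-32,66,34,0.103,0.268,-0.508,-40,83,42,0.129,0.335,-0.635,-47,100,50,0.155,0.402,-0.763,-55,116,59,0.18,0.469,-0.89,-63,133,67,0.206,0.536,-1.017])

```text
t: 17.35
eef_pos: [0.4851, -0.0902, 0.3983]
tcp_rot: [[0.203, 0.177, -0.963], [-0.033, -0.982, -0.187], [-0.979, 0.069, -0.194]]
contact_force: [0.7, -0.4, -0.4]
grip_width: 0.999
```

```bash
cat > kp.py <<'E'
from search import *
from h import move,env
s=env.get_state();q=s['joint_pos'];print('TCP_in',I.T@(s['eef_pos']-IN)*1000,'F',I.T@s['contact_force'],'beta',np.degrees(np.arctan2(*(I.T@s['tcp_rot'][:,1])[[1,0]])),'tilt',I.T@-s['tcp_rot'][:,0])
for y,d in eval(sys.argv[1]):
    move(IN+I@[0,y,d],bore(180));l=[];q,e=go(q,IN+I@[0,y,d],bore(180),log=l);print(y,d,round(e,4),mar(l))
E
python3 kp.py "((.098,.08),(.098,-.023),(.18,-.023),(.18,.06))"
```

```text
TCP_in [ 14.849 144.283 223.648] F [ 0.302 -0.546 -0.651] beta -90.33859793552438 tilt [0.405 0.079 0.911]
from [ 0.485 -0.09   0.398] t 17.35 SHIFT [  79.   -28.7 -126.2] ROT [ 0.734 -0.23  -1.394] q [ -3.  -3.   7. 103.   2.  69. -76.] F [ 0.73  -0.387 -0.36 ] w 0.9993775281245553
0.098 0.08 0.0 [163.789  13.823  66.769  21.243  20.526  25.76   46.026]
from [ 0.485 -0.09   0.398] t 17.35 SHIFT [ 136.5  -15.1 -210.6] ROT [ 0.734 -0.23  -1.394] q [ -3.  -3.   7. 103.   2.  69. -76.] F [ 0.73  -0.387 -0.36 ] w 0.9993775281245553
0.098 -0.023 0.0003 [162.919  23.191  67.725  21.882   3.954  17.5    50.705]
from [ 0.485 -0.09   0.398] t 17.35 SHIFT [ 117.5   64.7 -210.6] ROT [ 0.734 -0.23  -1.394] q [ -3.  -3.   7. 103.   2.  69. -76.] F [ 0.73  -0.387 -0.36 ] w 0.9993775281245553
0.18 -0.023 0.001 [166.264  27.281  72.288  17.632   3.924  10.476  52.364]
from [ 0.485 -0.09   0.398] t 17.35 SHIFT [  71.2   53.7 -142.6] ROT [ 0.734 -0.23  -1.394] q [ -3.  -3.   7. 103.   2.  69. -76.] F [ 0.73  -0.387 -0.36 ] w 0.9993775281245553
0.18 0.06 0.0012 [167.767  15.412  70.186  15.494  12.472  13.474  34.929]
```

send_rows(commands=[3,-4,-6,0.066,-0.021,-0.126,6,-8,-12,0.133,-0.042,-0.253,10,-12,-18,0.2,-0.063,-0.38,13,-15,-23,0.267,-0.084,-0.507,16,-18,-28,0.334,-0.105,-0.634,19,-22,-34,0.4,-0.125,-0.76,22,-26,-40,0.467,-0.146,-0.887,25,-30,-45,0.534,-0.167,-1.014])

```text
t: 18.15
eef_pos: [0.5102, -0.1203, 0.3527]
tcp_rot: [[0.449, -0.684, -0.575], [0.155, -0.574, 0.804], [-0.88, -0.451, -0.152]]
contact_force: [0.6, 0.6, 0.9]
grip_width: 1.0
```

```bash
python3 kp.py "((.098,.10),(.098,.05))"
```

```text
TCP_in [  2.902 109.158 176.286] F [1.124 0.408 0.372] beta -156.34947192013536 tilt [ 0.117 -0.047  0.992]
from [ 0.51  -0.12   0.353] t 18.15 SHIFT [ 42.8  -1.3 -64.2] ROT [ 0.197 -0.062 -0.375] q [   5.   -5.   14.  114.  -21.   49. -113.] F [0.593 0.561 0.949] w 0.9997521045223988
0.098 0.1 0.0 [163.14   12.813  66.868  21.217  23.241  27.716  43.586]
from [ 0.51  -0.12   0.353] t 18.15 SHIFT [  70.7    5.4 -105.1] ROT [ 0.197 -0.062 -0.375] q [   5.   -5.   14.  114.  -21.   49. -113.] F [0.593 0.561 0.949] w 0.9997521045223988
0.098 0.05 0.0001 [163.839  20.632  67.504  21.49   16.027  23.068  48.131]
```

send_rows(commands=[10,-2,-15,0.066,-0.021,-0.125,20,-2,-30,0.132,-0.042,-0.25,30,-2,-45,0.197,-0.062,-0.375,43,-1,-64,0.197,-0.062,-0.375,56,2,-84,0.197,-0.062,-0.375,71,5,-105,0.197,-0.062,-0.375,71,5,-105,0.197,-0.062,-0.375])

```text
t: 18.85
eef_pos: [0.5809, -0.1138, 0.2442]
tcp_rot: [[0.553, -0.8, -0.233], [0.135, -0.19, 0.972], [-0.822, -0.57, 0.003]]
contact_force: [-0.2, 0.0, 0.4]
grip_width: 1.0
```

```bash
python3 kp.py "((.098,-.020),)"
python3 - <<'E'
from search import *
from h import *
p=env.snapshot('wrist');print([proj(p,IN+I@[0,y,-.0035]) for y in(.095,.099)])
save('w7',p)
E
```

```text
TCP_in [-1.708 99.096 47.157] F [0.103 0.088 0.435] beta 179.978882118734 tilt [ 0.005 -0.003  1.   ]
from [ 0.581 -0.114  0.244] t 18.85 SHIFT [ 39.1   8.2 -54. ] ROT [-0.002 -0.005 -0.001] q [   4.    6.   13.  122.  -43.   27. -115.] F [-0.181  0.047  0.415] w 0.9996974287270077
0.098 -0.02 0.0004 [161.643  28.169  70.91   23.079   5.012  17.478  54.617]
[array([317.991, 214.374]), array([318.008, 220.164])]
```

View pics/w7.png

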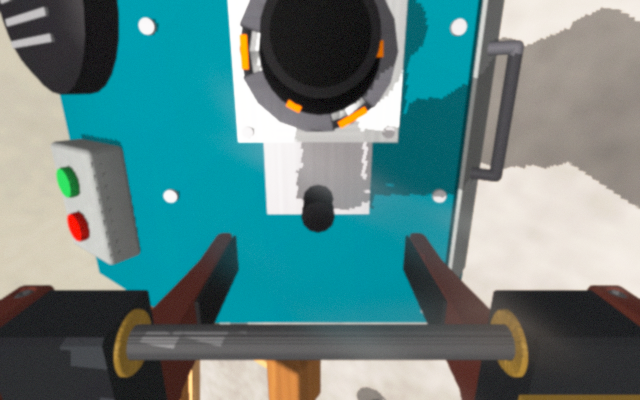

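The knob top is at (318,215), which matches y ≈ 0.0955 and lies between the jaws. Descending.

send_rows(commands=[7,1,-9,0,0,0,14,2,-19,0,0,0,21,3,-28,0,0,0,28,4,-37,0,0,0,35,5,-47,0,0,0,39.7,5.8,-54,0,-0.004,0,39.7,5.8,-54,0,-0.004,0])

```text
t: 19.6
eef_pos: [0.6203, -0.1087, 0.1921]
tcp_rot: [[0.558, -0.797, -0.232], [0.135, -0.189, 0.973], [-0.819, -0.574, 0.001]]
contact_force: [-0.8, -0.1, 0.2]
grip_width: 1.0
```

send_rows(commands=[0,0,0,0,0,0,0,0,0,0,0,0,0,0,0,0,0,0,0,0,0,0,0,0,0,0,0,0,0,0,0,0,0,0,0,0,0,0,0,0,0,0,0,0,0,0,0,0], claw=255, squeeze=30)

```text
t: 20.4
eef_pos: [0.6203, -0.1087, 0.192]
tcp_rot: [[0.558, -0.797, -0.232], [0.135, -0.189, 0.973], [-0.819, -0.574, 0.002]]
contact_force: [0.1, 0.3, -0.1]
grip_width: 0.313
```

```bash
python3 kp.py "((.168,-.020),(.172,-.02))"
```

```text
TCP_in [  0.688  94.912 -18.281] F [ 0.085  0.243 -0.178] beta 179.98258880760173 tilt [-0.    -0.002  1.   ]
from [ 0.62  -0.109  0.192] t 20.4 SHIFT [-16.5  71.2  -1.8] ROT [-0.002  0.    -0.001] q [   8.   14.    7.  121.  -55.   21. -104.] F [ 0.111  0.276 -0.097] w 0.3131890321153779
0.168 -0.02 0.0007 [164.05   27.283  75.842  18.272   4.934  11.339  52.34 ]
from [ 0.62  -0.109  0.192] t 20.4 SHIFT [-17.5  75.1  -1.8] ROT [-0.002  0.    -0.001] q [   8.   14.    7.  121.  -55.   21. -104.] F [ 0.111  0.276 -0.097] w 0.3131890321153779
0.172 -0.02 0.0002 [166.431  27.071  75.877  18.246   7.2    11.152  51.434]
```

send_rows(commands=[0,0,0,0,0,0,0,0,0,0,0,0,0,0,0,0,0,0], claw=255, squeeze=30)

```text
t: 20.7
eef_pos: [0.6197, -0.1088, 0.1916]
tcp_rot: [[0.557, -0.797, -0.232], [0.135, -0.189, 0.973], [-0.819, -0.573, 0.002]]
contact_force: [-3.6, -1.7, -0.7]
grip_width: 0.241
```

send_rows(commands=[-1.2,5,0,0,0,0,-2.3,10,0,0,0,0,-4,17,0,0,0,0,-5.6,24,0,0,0,0,-7.3,31,0,0,0,0,-9,38,0,0,0,0,-9,38,0,0,0,0])

```text
t: 21.4
eef_pos: [0.6103, -0.0687, 0.1916]
tcp_rot: [[0.556, -0.797, -0.235], [0.137, -0.191, 0.972], [-0.82, -0.573, 0.003]]
contact_force: [-3.6, -0.2, 0.6]
grip_width: 0.239
```

```bash
python3 kp.py "((.167,-.0185),)"
```

```text
TCP_in [  0.077 136.197 -18.378] F [-2.537  0.672  2.47 ] beta -179.94367581378197 tilt [ 0.001 -0.004  1.   ]
from [ 0.61  -0.069  0.192] t 21.4 SHIFT [-7.1 30.  -0.1] ROT [-0.003 -0.001 -0.003] q [   3.   12.    7.  124.  -54.   18. -109.] F [-3.555 -0.156  0.568] w 0.23871363552495956
0.167 -0.0185 0.0005 [166.37   27.105  75.031  18.357   6.464  11.655  52.198]
```

send_rows(commands=[-1.4,6,0,0,0,0,-2.8,12,0,0,0,0,-4.3,18,0,0,0,0,-5.7,24,0,0,0,0,-6.8,28.5,0,0,0,0,-7.5,31.5,0,0,0,0,-7.5,31.5,0,0,0,0])

```text
t: 22.1
eef_pos: [0.6041, -0.0429, 0.1917]
tcp_rot: [[0.56, -0.797, -0.226], [0.127, -0.187, 0.974], [-0.819, -0.574, -0.003]]
contact_force: [8.5, -15.5, -10.0]
grip_width: 0.242
```

```bash
python3 kp.py "((.17,.07),)"
```

```text
TCP_in [  0.161 162.652 -18.255] F [ -1.894 -17.08  -10.931] beta 179.8162448564253 tilt [-0.001  0.006  1.   ]
from [ 0.604 -0.043  0.192] t 22.1 SHIFT [-51.1  -4.6  72.2] ROT [0.003 0.002 0.006] q [  -1.   11.    7.  126.  -52.   15. -114.] F [  8.548 -15.521 -10.04 ] w 0.24165835868236438
0.17 0.07 0.0003 [168.601  14.458  70.797  16.233  12.955  12.262  35.056]
```

send_rows(commands=[0.3,-1.5,0,0,0,0,0.3,-1.5,0,0,0,0,0.3,-1.5,0,0,0,0,0.3,-1.5,0,0,0,0,0.3,-1.5,0,0,0,0,0.3,-1.5,0,0,0,0,0.3,-1.5,0,0,0,0,0.3,-1.5,0,0,0,0], claw=0)

```text
t: 22.9
eef_pos: [0.6044, -0.0443, 0.1918]
tcp_rot: [[0.56, -0.797, -0.226], [0.127, -0.187, 0.974], [-0.819, -0.574, -0.003]]
contact_force: [-0.7, -0.4, 0.8]
grip_width: 0.93
```

send_rows(commands=[-5.6,-1.3,8.2,0,0,0,-11,-2.7,16.4,0,0,0,-17,-4,24.6,0,0,0,-25,-6,37,0,0,0,-33,-8,49,0,0,0,-41,-9.5,60,0,0,0,-50,-12,74,0,0,0,-50,-12,74,0,0,0])

```text
t: 23.7
eef_pos: [0.5546, -0.0568, 0.2677]
tcp_rot: [[0.563, -0.795, -0.225], [0.127, -0.186, 0.974], [-0.817, -0.577, -0.004]]
contact_force: [-0.3, 0.6, 0.1]
grip_width: 0.997
```

Run:
```python
from search import *
from h import *
p=env.snapshot('wrist');s=env.get_state();print(s['t'],I.T@(s['eef_pos']-IN),s['grip_width'],s['joint_pos'].round(),s['contact_force'])
for y in(.155,.16,.163,.167,.17):print(y,proj(p,IN+I@[0,y,-.0035]))
save('w8',p)
for n in('top','side'):
    q=env.snapshot(n);print(n,[(r['position'],round(r['score'],2)) for r in env.place_of(q,'gate_knob')[:2]],[proj(q,IN+I@[0,y,-.0155]).round(1) for y in(.155,.167)])
```

```text
23.75 [0.001 0.161 0.073] 1.0044066242409084 [  -6.   -1.   14.  126.  -30.   24. -134.] [-0.573 -0.217  0.081]
0.155 [323.575 200.171]
0.16 [323.581 206.777]
0.163 [323.584 210.703]
0.167 [323.588 215.893]
0.17 [323.591 219.754]
top [([320.4, 178.9], 0.94)] [array([323.7, 176.7]), array([320.2, 177.6])]
side [([328.3, 197.5], 0.84), ([345.6, 236.2], 0.59)] [array([328.7, 199.9]), array([327.7, 197.6])]
```

View pics/w8.png

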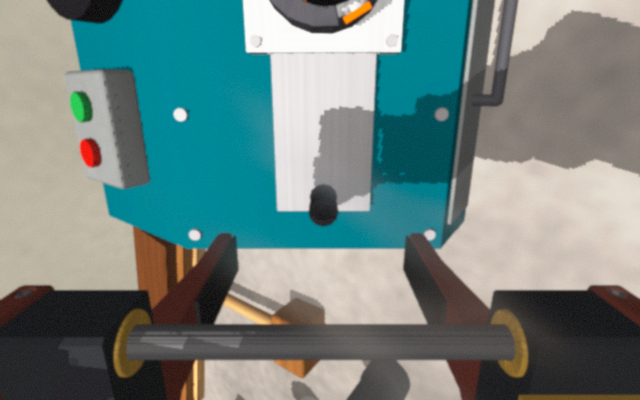

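The knob top is at (323,209) and the blade end at row 211. I'll measure the travel from the blade-end edge in the saved shut view against the view now.

Run:
```python
from search import *
from h import *
import pickle
def pl(p,px,z=-.0435):
    o,d=ray(p,px);o=I.T@(o-IN);d=I.T@d;return o+d*(z-o[2])/d[2]
p2=pickle.load(open('w2.pkl','rb'))
a=[pl(p2,(u/4+254.6,v/4+99.6)) for u,v in((730,95),(724,250),(718,400))];print('shut',a)
print('frame2',[pl(p2,(u/4+254.6,v/4+99.6),-.0345) for u,v in((500,42),(503,480))])
p=env.snapshot('wrist');g=cv2.cvtColor(p['frame'],cv2.COLOR_RGB2GRAY).astype(int)
for c in(290,300,360):
    col=g[170:240,c];r=170+np.abs(np.diff(col)).argmax()+.5;print('open',c,r,pl(p,(c,r)))
for c in(262,275,380):
    col=g[35:75,c];r=35+np.abs(np.diff(col)).argmax()+.5;print('frame',c,r,pl(p,(c,r),-.0345))
r=env.place_of(env.snapshot('top'),'reducer_flange')[:1];print(r)
```

```text
shut [array([-0.039,  0.11 , -0.043]), array([-0.001,  0.11 , -0.043]), array([ 0.039,  0.11 , -0.043])]
frame2 [array([-0.055,  0.054, -0.035]), array([ 0.056,  0.053, -0.035])]
open 290 210.5 [ 0.026  0.177 -0.044]
open 300 210.5 [ 0.018  0.177 -0.044]
open 360 210.5 [-0.033  0.178 -0.044]
frame 262 50.5 [ 0.041  0.054 -0.035]
frame 275 49.5 [ 0.032  0.053 -0.035]
frame 380 50.5 [-0.042  0.054 -0.035]
[{'position': [370.3, 169.0], 'score': 0.54}]
```

```bash
python3 -c "
from h import env
print(env.hand_in())"
```

```text
the job is handed in; nothing more can be done
None
```

The reducer is locked in the inlet and the blast gate was then pulled open to its stop. The gripper was let go and backed clear before I handed the job in at about 24 s. `hand_in` reports no verdict.

**Reducer:**
- I gripped it by the tube; the jaws read 42 mm, as they should.
- The lugs went in through the gaps without contact and met the run's floor 28 mm below the mouth (27.5 mm expected).
- I twisted it 57° clockwise and pressed it down with about 9 N. It dropped a further 5.0 mm into the notches, within 0.3 mm of the bore's axis and with no measurable tilt.
- A picture before the gate move showed it centred, with its pointers between the gap marks. The last views showed it only partly.

**Gate:**
- The gate was opened only after the reducer was locked and released.
- I pulled the knob until it met the stop, with 17 N of resistance.
- The blade end moved 67.5 mm between the shut view and the last view, so the opening is above the 62 mm required.

**What disagreed:**
- My readings of the knob's starting position ran from 95.5 to 98.8 mm from the bore's axis, where 95 mm is shut. The gate may have started up to about 4 mm open.
- For the knob's final position, the wrist view gives about 162 mm. The top and side views give about 167 mm.

**Not checked:** I took no final picture of the whole bench. I saw no contact with the other things along the way.

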